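Build the tea-tin tower

TASK

Put the tea tins away as a tower: take the red medium tin off the sloping rack and set it squarely on the lid of the blue large tin, then set the yellow small tin squarely on the red one. Lower each tin in the hand until its foot sits fully down inside the raised bead of the lid below before you let go. The tower is built where the large tin stands, so do not push that one about, and leave the rest of the worktop as it is.

Things in the scene. Friction and masses are not known exactly. Their poses are not given: they have to be found in the camera images.
- large_tin: large dark blue tin, closed (lid fixed), 126 (x) x 78 (y) x 70 mm to the flat of the lid (z); origin at the centre of its underside. A raised bead 4 thick, 3.5 high runs round the lid's edge, flush with the sides; the flat inside it is 118 x 70. Stands on the worktop, loose, about 0.6 kg.
- medium_tin: medium red tin, closed (lid fixed), 112 (x) x 64 (y) x 64 mm to the flat of the lid (z); origin at the centre of its underside. A raised bead 4 thick, 3.5 high runs round the lid's edge, flush with the sides; the flat inside it is 104 x 56. Starts on the rack's sloping bed, lid leaning 30 degrees towards the robot, long side up the slope. Its foot has 3 mm play all round in the large tin's bead.
- small_tin: small yellow tin, closed (lid fixed), 99 (x) x 51 (y) x 60 mm to the flat of the lid (z); origin at the centre of its underside. A raised bead 4 thick, 3.5 high runs round the lid's edge, flush with the sides; the flat inside it is 91 x 43. Starts likewise on the rack, left or right of the medium tin, middles about 110 mm apart. Its foot has 2.5 mm play all round in the medium tin's bead.
- tin_rack: bamboo rack, fixed, 236 wide (its y), about 145 deep (its x) and 105 high; its slatted bed rises 30 degrees towards its +x and has a lip 16 mm high along the lower, front edge; origin on the worktop under the middle of the bed, which is 65 mm above it
- mug_white: white mug, 86 wide, 120 over the handle, 101 high; loose bystander; origin at the centre of its underside
- teaspoon: steel teaspoon, 130 x 27 x 11 mm, lying flat; loose bystander; origin under its middle, x along it
- tea_jar: glass jar with a yellow lid, 84 across, 142 high, behind the rack; loose bystander; origin at the centre of its underside

How it is judged:
By the outcome, as a careful person would: the job done as asked, in the order asked, and still so for the second after the job is handed in, with the robot touching nothing.
It also fails if it takes over 67 s, if anything falls off the work surface, if the arm or the gripper's body presses on something with over 40 N, if the wrist force passes 120 N, or if a joint passes its speed limit or range.

ROBOT

A 6-joint arm with a two-finger parallel gripper is mounted at the origin on a cart in front of the work surface, level with it; the furniture and walls round the work are solid. World frame = base frame: x ahead of the robot, y to its left, z up, the work surface at z = 0. Lengths are in m, angles in rad, forces in N, time in s.
With the tool pointing down it reaches from about 0.3 to 0.875 m from the base axis. Payload 6.4 kg.
Tool frame: the origin (TCP) lies between the finger pads; the fingertips stand 19 mm ahead of it and the grasp point (between the pads) is the TCP; z points along the fingers, y is the direction in which the jaws open and shut (so a half turn about z gives the same grasp; the last joint's range is limited). The gripper opens to 85 mm and grips with 20 to 120 N. Pads are 22 mm wide; open, the fingers measure 114 mm over their backs; the gripper's body (76 mm by 85 mm) begins 54 mm behind the grasp point. The pads swing forward as they close: fully open they stand 13 mm farther back than shut.
Start: joints at [0.917, 0.181, 1.607, -0, 1.354, -0.206], TCP at [0.249, 0.518, 0.211] pointing down, gripper open.
Joint ranges: [-2.99, 2.99], [-0.89, 2.07], [0.3, 2.58], [-1.14, 4.28], [0, 2.63], [-3.12, 3.12]. Speed limits (rad/s): [2.57, 2.57, 3.01, 3.14, 3.14, 3.14].

INTERFACE

Orientations are given as a unit quaternion [w, x, y, z].
In Python, from bench import * gives the robot as it stands.
- The arm moves only by the tool apply_moves, never from a script. Its argument "moves" is a list that holds one entry, the list of rows, each a list of 7 numbers: the shift along the tool's x, y, z in cm, then the turn, a rotation vector about the tool's x, y, z in rad, then the opening, from 0 (shut) to 1 (fully open). A call has 1 to 8 rows; each row is the pose to reach, as a shift and turn from the pose commanded when the call began, along the tool's axes at that moment; what a row does not reach only later rows make up. A row lasts 1/10 s, in which the tool goes at most 50 mm and 8.59 degrees, less where a joint would pass 70% of its speed; a pose out of reach is approached as far as the arm can. A call with a gripper value outside its range is refused whole. The fingers move at their own pace and stop on an object; the grip force is fixed at half the most. Time passes only in rows, so rows that repeat a pose let the fingers close. It gives the time, the measured TCP pose, the force and the opening at its end, in the units of the state.
- get_obs(): the state, without advancing time (a new reading comes with each control period).
- camera(name): name is "scene" or "top" or "wrist"; returns the picture (420x560x3 uint8, red, green, blue); there is no depth.
- get_calibration(name): a dict with "vertical_fov" (degrees; the focal length in pixels is half the picture's height over the tangent of half this angle, whatever the lens; pixels are square), "cx", "cy" (the principal point, pixels), "R" (3x3) and "t" (3): a world point X has camera coordinates R X + t. Camera axes: x right, y down, z forward; pixel columns grow to the right and rows downward; lengths in m; the calibration is good to about 2 mm. A picture is of the moment at which its call begins: read the wrist's pose just before it. get_calibration takes no time and is no camera call; for the wrist camera it gives the pose at the moment of the call.
- hand_in(): hands the job in, once; it reports no verdict.
The state is a dict: "time_s": time; "q": joint angles; "dq": joint speeds; "joint_efforts": joint torques, N m; "eef_pos": TCP position; "eef_rot": TCP orientation; "wrist_force": force on the tool from outside, world axes, zero at the start; "torque": the same for the moment, N m; "opening": opening from 0.0 (shut) to 1.0 (fully open).
Only numpy, scipy, OpenCV 4.12 (cv2) and the standard library are available. Lean on these libraries where they do the work, as an engineer would, in place of code of your own. Each camera call takes 0.05 s, during which the arm holds its last target. There are 200 camera calls.

## Working session

There is one attempt and no reset: what is moved stays moved. The work goes in short steps, Python scripts to look and compute and a tool call to move; the robot and the scene stay as the last step left them, time stands still between calls to the robot, and variables do not carry over. Pictures are saved under pics/ and viewed, about 8 in all and at most 12, crops included, and the job is handed in when it is done.

Besides the shell and the picture viewer there is one more tool, called by a JSON object that holds its "method" and its "body". apply_moves: Moves the arm, as the interface text tells. Its arguments: {"type":"object","properties":{"moves":{"type":"array","items":{"type":"array","items":{"type":"array","items":{"type":"number"}}}}},"required":["moves"]}

```bash
ls; mkdir -p pics; python3 - <<'E'
from bench import *
import cv2,numpy as np
o=get_obs();print({k:np.round(v,3).tolist() for k,v in o.items()})
for n in("scene","top"):
    im=camera(n);cv2.imwrite(f"pics/{n}0.png",im[:,:,::-1]);c=get_calibration(n);print(n,{k:np.round(v,4).tolist() for k,v in c.items()})
E
```

```text
pics
{'time_s': 0.0, 'q': [0.917, 0.182, 1.608, 0.0, 1.354, -0.206], 'dq': [0.0, -0.0, 0.0, 0.002, -0.002, 0.002], 'joint_efforts': [0.0, -44.489, -35.133, -0.0, 0.009, 0.0], 'eef_pos': [0.249, 0.518, 0.21], 'eef_rot': [-0.0, 0.222, 0.975, -0.001], 'wrist_force': [0.453, -0.227, -0.257], 'torque': [-0.036, -0.035, -0.009], 'opening': 1.001}
scene {'vertical_fov': 56.6061, 'cx': 281.0351, 'cy': 203.5818, 'R': [[-0.113, -0.9934, 0.0191], [-0.7635, 0.0745, -0.6415], [0.6359, -0.0871, -0.7669]], 't': [0.0618, 0.4663, 0.5406]}
top {'vertical_fov': 55.7727, 'cx': 274.9525, 'cy': 202.4044, 'R': [[0.0065, -1.0, 0.0022], [-0.9995, -0.0065, -0.0318], [0.0318, -0.002, -0.9995]], 't': [-0.0052, 0.542, 0.911]}
```

View pics/scene0.png

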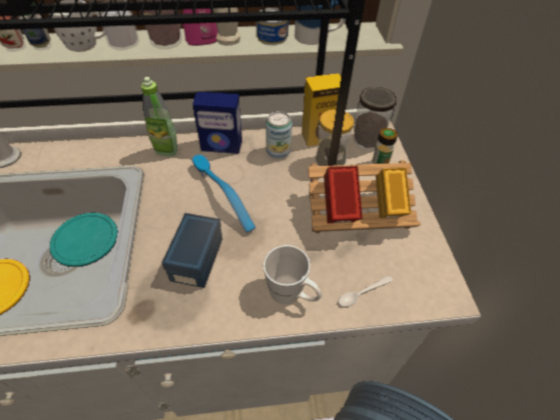

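View pics/top0.png

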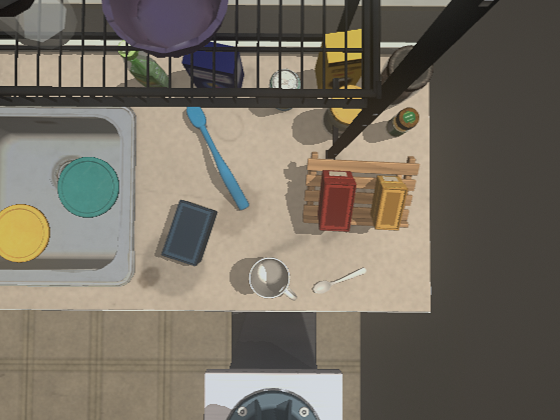

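```bash
cat > h.py <<'E'
import cv2,numpy as np
from bench import *
from scipy.optimize import least_squares, minimize
from scipy.spatial.transform import Rotation as Ro
def proj(c,X):
    f=210/np.tan(np.radians(c["vertical_fov"])/2)
    p=(np.asarray(X)@np.array(c["R"]).T)+c["t"]
    return np.c_[f*p[:,0]/p[:,2]+c["cx"],f*p[:,1]/p[:,2]+c["cy"]]
def box(lx,ly,h,pos,R):
    P=np.array([[sx*lx/2,sy*ly/2,z] for z in(0,h) for sx,sy in((-1,-1),(1,-1),(1,1),(-1,1))])
    return P@R.T+pos
def hullmask(c,P):
    m=np.zeros((420,560),np.uint8);q=cv2.convexHull(proj(c,P).astype(np.float32))
    m=np.zeros((1680,2240),np.uint8)
    cv2.fillConvexPoly(m,np.round((q*4+1.5)*16).astype(np.int32),255,shift=4)
    return cv2.resize(m,(560,420),interpolation=cv2.INTER_AREA)/255.
DIM=dict(large=(.126,.078,.0735),medium=(.112,.064,.0675),small=(.099,.051,.0635))
def Rt(yaw,tilt): return (Ro.from_euler('z',yaw)*Ro.from_euler('y',-tilt)).as_matrix()
E
python3 - <<'E'
from h import *
rows=[]
for n,b in(("scene",[(150,200),(300,150)]),("top",[(150,190),(290,145)])):
    im=cv2.imread(f"pics/{n}0.png");hsv=cv2.cvtColor(im,cv2.COLOR_BGR2HSV)
    r=[]
    for (x,y),w in zip(b,(90,130)):
        r.append(cv2.resize(im[y:y+93,x:x+w],None,fx=3.1,fy=3.1,interpolation=cv2.INTER_CUBIC))
    rows.append(np.hstack(r))
    for u,v in {"scene":[(342,185),(345,213),(396,185),(395,213),(320,190),(196,235),(195,275),(370,200)],"top":[(338,195),(338,224),(390,195),(390,222),(312,200),(190,225),(180,260),(365,200)]}[n]: print(n,u,v,hsv[v,u])
cv2.imwrite("pics/crop.png",np.vstack(rows))
E
```

```text
scene 342 185 [  3 198 120]
scene 345 213 [  2 199 124]
scene 396 185 [ 19 210 175]
scene 395 213 [ 19 205 168]
scene 320 190 [ 15 135 147]
scene 196 235 [104  43  77]
scene 195 275 [104  58  48]
scene 370 200 [ 15 135 123]
top 338 195 [  4 151 108]
top 338 224 [  4 143 107]
top 390 195 [ 17 152 154]
top 390 222 [ 17 151 154]
top 312 200 [ 14 104 132]
top 190 225 [105  46  78]
top 180 260 [104  43  78]
top 365 200 [ 15 108 118]
```

View pics/crop.png

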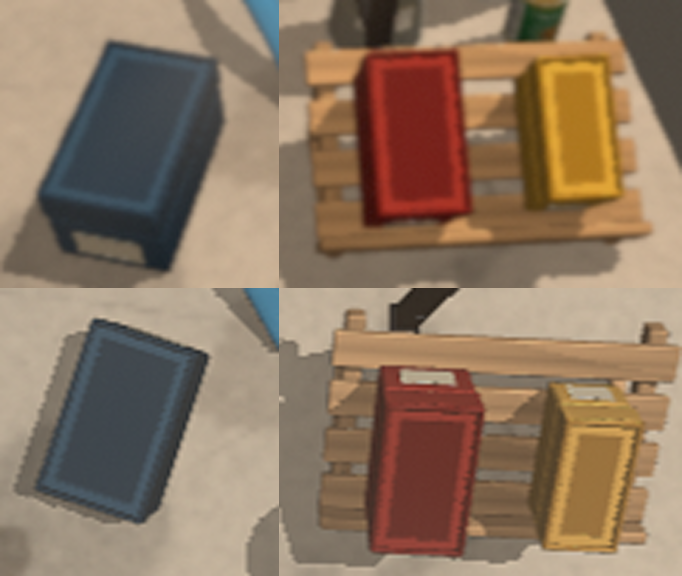

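```bash
cat > fit.py <<'E'
from h import *
seed=dict(large=dict(scene=(196,235),top=(190,225)),medium=dict(scene=(342,185),top=(338,200)),small=dict(scene=(396,190),top=(390,205)))
def mask(im,k,s):
    h,S,V=[a.astype(int) for a in cv2.split(cv2.cvtColor(im,cv2.COLOR_BGR2HSV))]
    m={'large':(h>95)&(h<116)&(S>30)&(V<125),'medium':((h<9)|(h>174))&(S>115)&(V>25),'small':(h>15)&(h<27)&(S>(125 if s[2]=='top' else 165))}[k].astype(np.uint8)
    m=cv2.morphologyEx(m,cv2.MORPH_OPEN,np.ones((2,2)))
    _,L=cv2.connectedComponents(m);m=(L==L[s[1],s[0]]).astype(np.uint8)
    c,_=cv2.findContours(m,cv2.RETR_EXTERNAL,cv2.CHAIN_APPROX_NONE)
    o=np.zeros_like(m);cv2.fillConvexPoly(o,cv2.convexHull(np.vstack(c)),1);return o.astype(float)
if __name__=="__main__":
    IM={n:cv2.imread(f"pics/{n}0.png") for n in("scene","top")};C={n:get_calibration(n) for n in IM}
    vis={n:cv2.resize(IM[n],None,fx=3,fy=3,interpolation=cv2.INTER_CUBIC) for n in IM}
    for k,x0 in dict(large=[.45,.19,0,-.3],medium=[.52,-.135,.07,0],small=[.52,-.25,.07,0]).items():
        M={n:mask(IM[n],k,(*seed[k][n],n)) for n in IM}
        def pose(p): return (np.array([p[0],p[1],0]),Rt(p[3],0)) if k=='large' else (np.array(p[:3]),Rt(p[3],np.pi/6))
        def cost(p,ns=("scene","top")): return sum(np.abs(hullmask(C[n],box(*DIM[k],*pose(p)))-M[n]).sum() for n in ns)
        for ns in (("scene","top"),("scene",),("top",)):
            b=None
            for t in range(3):
                sx=np.vstack([x0]+[np.array(x0)+d for d in np.diag([.02,.02,.015,.1])*(1 if t%2==0 else -1)])
                r=minimize(cost,x0 if b is None else b.x,args=(ns,),method='Nelder-Mead',options=dict(initial_simplex=sx if b is None else sx-x0+b.x,xatol=1e-5,maxiter=250));b=r
            print(k,ns,np.round(b.x,4),round(b.fun,1),{n:M[n].sum() for n in ns})
            if len(ns)==2: keep=b.x
            x0=keep
        for n in IM:
            q=proj(C[n],box(*DIM[k],*pose(keep)))*3+1
            for a in(q[:4],q[4:]): cv2.polylines(vis[n],[np.round(a).astype(int)],1,(0,255,0),1)
            cs,_=cv2.findContours(cv2.resize(M[n],None,fx=3,fy=3,interpolation=0).astype(np.uint8),0,2);cv2.drawContours(vis[n],cs,-1,(255,0,255),1)
    a=vis["scene"][440:860,420:1260];b=vis["top"][430:830,420:1260]
    cv2.imwrite("pics/fit.png",cv2.resize(np.vstack([a,b]),(614,600),interpolation=cv2.INTER_AREA))
E
python3 fit.py
```

```text
large ('scene', 'top') [ 0.473   0.1892 -0.0291 -0.1927] 909.2 {'scene': np.float64(2828.0), 'top': np.float64(2068.0)}
large ('scene',) [ 0.4754  0.1888 -0.0191 -0.155 ] 480.2 {'scene': np.float64(2828.0)}
large ('top',) [ 0.4726  0.1854 -0.004  -0.3245] 390.0 {'top': np.float64(2068.0)}
medium ('scene', 'top') [ 0.5611 -0.1331  0.0582 -0.0648] 375.1 {'scene': np.float64(1910.0), 'top': np.float64(1963.0)}
medium ('scene',) [ 0.587  -0.1415  0.0304 -0.0517] 60.4 {'scene': np.float64(1910.0)}
medium ('top',) [ 0.5612 -0.1383  0.0278 -0.0348] 93.8 {'top': np.float64(1963.0)}
small ('scene', 'top') [ 0.5565 -0.2434  0.0601 -0.0665] 325.3 {'scene': np.float64(1530.0), 'top': np.float64(1583.0)}
small ('scene',) [ 0.5792 -0.2555  0.0342 -0.0702] 58.2 {'scene': np.float64(1530.0)}
small ('top',) [ 0.5559 -0.2542  0.0232 -0.0301] 74.9 {'top': np.float64(1583.0)}
```

View pics/fit.png

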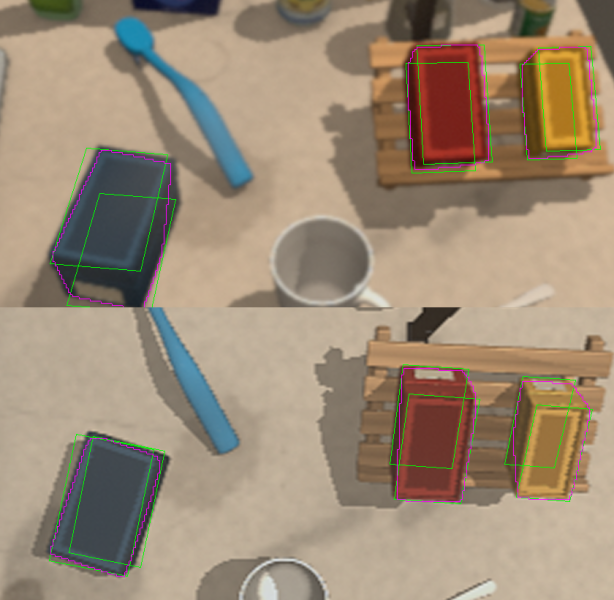

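```bash
cat > corners.py <<'E'
from h import *
C={n:get_calibration(n) for n in("scene","top")}
def cv(n,big,p): # crop px -> image px
    off={('scene',1):(150,200,0,0),('scene',0):(300,150,279,0),('top',1):(150,190,0,288),('top',0):(290,145,279,288)}[n,big]
    return np.array([(p[0]-off[2]+.5)/3.1-.5+off[0],(p[1]-off[3]+.5)/3.1-.5+off[1]])
# lid outer corners: back-left, back-right, front-right, front-left
P={'large':(1,[(109,43),(217,61),(150,213),(40,197)],[(93,320),(192,347),(141,512),(38,489)]),
 'medium':(0,[(364,54),(457,51),(469,214),(374,217)],[(383,402),(483,404),(464,553),(370,551)]),
 'small':(0,[(536,60),(607,60),(621,199),(553,205)],[(559,418),(640,420),(616,551),(545,550)])}
def tri(a,b):
    def res(X): return np.r_[proj(C['scene'],X[None])[0]-a,proj(C['top'],X[None])[0]-b]
    r=least_squares(res,[.5,0,.1]);return r.x,np.abs(r.fun).max()
for k,(big,s,t) in P.items():
    L=[]
    for a,b in zip(s,t):
        X,e=tri(cv('scene',big,a),cv('top',big,b));L.append(X);print(k,np.round(X,4),round(e,2))
    L=np.array(L);print('sides L',np.linalg.norm(L[0]-L[3]),np.linalg.norm(L[1]-L[2]),'W',np.linalg.norm(L[0]-L[1]),np.linalg.norm(L[2]-L[3]))
E
python3 corners.py
```

```text
large [0.5439 0.2041 0.0709] 0.09
large [0.5255 0.134  0.0661] 0.84
large [0.4107 0.1723 0.0674] 1.15
large [0.4265 0.2402 0.0719] 0.11
sides L 0.12287554662212101 0.12098210100499714 W 0.0725765144153756 0.069869572205248
medium [ 0.5799 -0.0969  0.1433] 0.08
medium [ 0.5793 -0.1611  0.1407] 0.06
medium [ 0.4823 -0.1571  0.0866] 1.07
medium [ 0.4833 -0.0929  0.0903] 0.88
sides L 0.1102769350754601 0.11113328024169043 W 0.06428586406009128 0.06433929733657524
small [ 0.5706 -0.2128  0.1359] 0.79
small [ 0.5703 -0.2652  0.1313] 0.07
small [ 0.4844 -0.2611  0.0871] 0.96
small [ 0.4845 -0.2137  0.0864] 0.53
sides L 0.09934429884615609 0.09669972674723003 W 0.052674896076612604 0.04741477488447177
```

```bash
cat >> corners.py <<'E'
print()
for k,(big,s,t) in P.items():
    A=np.array([cv('scene',big,a) for a in s]);B=np.array([cv('top',big,b) for b in t])
    lx,ly,h=DIM[k];Q=np.array([[lx/2,ly/2,h],[lx/2,-ly/2,h],[-lx/2,-ly/2,h],[-lx/2,ly/2,h]])
    def pose(p): return (np.array([p[0],p[1],0]),Rt(p[3],0)) if k=='large' else (np.array(p[:3]),Rt(p[3],p[4]))
    def res(p):
        o,R=pose(p);X=Q@R.T+o;return np.r_[(proj(C['scene'],X)-A).ravel(),(proj(C['top'],X)-B).ravel(),(p[4]-np.pi/6)/.01]
    r=least_squares(res,[.5,0,.06,0,.5],loss='soft_l1');o,R=pose(r.x)
    print(k,np.round(r.x,4),'rms',np.sqrt((r.fun**2).mean()).round(2),'lid ctr',np.round(o+R[:,2]*h,4), 'bed h at foot/ x-slope',np.round(r.x[2],4))
E
python3 corners.py | tail -3
```

```text
large [ 0.4753  0.1864  0.06   -0.2947  0.5236] rms 1.57 lid ctr [0.4753 0.1864 0.0735] bed h at foot/ x-slope 0.06
medium [ 0.5649 -0.1282  0.0565 -0.0332  0.5232] rms 0.57 lid ctr [ 0.5312 -0.1271  0.115 ] bed h at foot/ x-slope 0.0565
small [ 0.5591 -0.2385  0.0553 -0.0076  0.5227] rms 0.68 lid ctr [ 0.5274 -0.2383  0.1103] bed h at foot/ x-slope 0.0553
```

```bash
cat >> h.py <<'E'
F=np.diag([-1,1,-1.])
def goto(pos,yaw,tilt=0):
    o=get_obs();w,x,y,z=o["eef_rot"];R0=Ro.from_quat([x,y,z,w]).as_matrix();p0=np.array(o["eef_pos"])
    d=R0.T@(np.array(pos)-p0)*100;r=Ro.from_matrix(R0.T@Rt(yaw,tilt)@F).as_rotvec()
    print("move",np.round(d,2),np.round(r,3),"rows>=",int(np.ceil(max(np.linalg.norm(d)/5,np.linalg.norm(r)/.1499))),"t",round(o["time_s"],2),"F",np.round(o["wrist_force"],1))
E
python3 -c "
from h import *
goto([.44,.186,.30],-.295)
c=get_calibration('wrist');R=np.array(c['R']);print(-R.T@c['t'],R[2],c['vertical_fov'])"
```

```text
move [-31.62 -21.64  -9.  ] [-0.002 -0.    -0.153] rows>= 8 t 0.1 F [-0.5 -0.5 -0.4]
[0.17239613 0.55560442 0.37338266] [ 0.29382361 -0.14185862 -0.94527447] 59.52106323948631
```

{"method": "apply_moves", "body": {"moves": [[[-15,-10,-9,0,0,-0.08,1],[-31.6,-21.6,-9,0,0,-0.15,1],[-31.6,-21.6,-9,0,0,-0.15,1],[-31.6,-21.6,-9,0,0,-0.15,1],[-31.6,-21.6,-9,0,0,-0.15,1],[-31.6,-21.6,-9,0,0,-0.15,1],[-31.6,-21.6,-9,0,0,-0.15,1],[-31.6,-21.6,-9,0,0,-0.15,1]]]}}

```text
time_s: 0.9
eef_pos: [0.4409, 0.1847, 0.3009]
eef_rot: [0.0, 0.149, 0.989, -0.0]
wrist_force: [0.8, 1.4, -0.2]
opening: 1.0
```

```bash
python3 - <<'E'
from h import *
import pickle
camera('wrist');camera('wrist');print(np.round(get_obs()['dq'],3))
c=get_calibration('wrist');im=camera('wrist')[:,:,::-1];cv2.imwrite("pics/w1.png",im);pickle.dump(c,open("w1.pkl","wb"))
q=proj(c,box(*DIM['large'],np.array([.4753,.1864,0]),Rt(-.295,0)));print(q.round())
E
```

```text
[0.084 0.    0.033 0.045 0.004 0.076]
[[258. 132.]
 [261. 227.]
 [319. 227.]
 [321. 132.]
 [255. 140.]
 [258. 250.]
 [325. 249.]
 [329. 140.]]
```

View pics/w1.png

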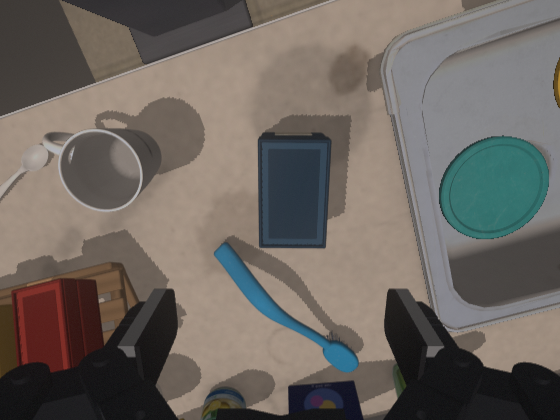

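```bash
cat > fit2.py <<'E'
from h import *
def bmask(im,seed):
    h,S,V=[a.astype(int) for a in cv2.split(cv2.cvtColor(im,cv2.COLOR_BGR2HSV))]
    m=((h>95)&(h<118)&(S>35)&(V<135)).astype(np.uint8)
    m=cv2.morphologyEx(m,cv2.MORPH_OPEN,np.ones((3,3)))
    _,L=cv2.connectedComponents(m);m=(L==L[seed[1],seed[0]]).astype(np.uint8)
    c,_=cv2.findContours(m,cv2.RETR_EXTERNAL,cv2.CHAIN_APPROX_NONE)
    o=np.zeros_like(m);cv2.fillConvexPoly(o,cv2.convexHull(np.vstack(c)),1);return o
def contour(m):
    m=cv2.resize(m*255,None,fx=4,fy=4,interpolation=cv2.INTER_LINEAR)
    c,_=cv2.findContours((m>127).astype(np.uint8),0,1);c=max(c,key=cv2.contourArea).reshape(-1,2)[::4]
    return (c+.5)/4-.5
def fitbox(views,k,p0,pose,loss='soft_l1'):  # views: list of (calib, contour pts)
    def res(p):
        P=box(*DIM[k],*pose(p));o=[]
        for c,pts in views:
            q=cv2.convexHull(proj(c,P).astype(np.float32))
            o+=[cv2.pointPolygonTest(q,(float(a),float(b)),True) for a,b in pts]
        return np.array(o)
    r=least_squares(res,p0,loss=loss,f_scale=.5,diff_step=1e-3,x_scale=[.01,.01,.05][:len(p0)]);return r.x,np.abs(res(r.x))
if __name__=="__main__":
    import pickle
    V={'wrist':(pickle.load(open('w1.pkl','rb')),'w1',(295,190)),'scene':(get_calibration('scene'),'scene0',(196,235)),'top':(get_calibration('top'),'top0',(190,225))}
    D={n:(c,contour(bmask(cv2.imread(f'pics/{f}.png'),s))) for n,(c,f,s) in V.items()}
    pose=lambda p:(np.array([p[0],p[1],0]),Rt(p[2],0))
    for ns in (['wrist'],['scene'],['top'],['wrist','scene','top']):
        x,r=fitbox([D[n] for n in ns],'large',[.475,.186,-.295],pose);print(ns,x.round(4),'mean|res|px',r.mean().round(2),[np.ptp(D[n][1],0).round() for n in ns])
    goto([.488,-.125,.195],-.02,np.pi/6)
E
python3 fit2.py
```

```text
['wrist'] [ 0.477   0.1875 -0.3146] mean|res|px 1.24 [array([ 73., 114.])]
['scene'] [ 0.4798  0.192  -0.1228] mean|res|px 2.95 [array([54., 71.])]
['top'] [ 0.4767  0.1864 -0.3135] mean|res|px 2.52 [array([48., 61.])]
['wrist', 'scene', 'top'] [ 0.4773  0.1874 -0.311 ] mean|res|px 2.19 [array([ 73., 114.]), array([54., 71.]), array([48., 61.])]
move [-13.67 -28.17  10.58] [-0.074 -0.52  -0.276] rows>= 7 t 1.05 F [-0.7  0.3 -1.7]
```

```bash
cat >> h.py <<'E'
from scipy.ndimage import map_coordinates
def snap(im,c,seg,sgn,rng=7,n=25):
    """im gray float; seg two 3D pts -> edge points (px) where gradient along outward normal is strongest (sgn=+1: outside brighter)"""
    a,b=proj(c,np.array(seg));t=(b-a)/np.linalg.norm(b-a);nn=np.array([t[1],-t[0]]);out=[]
    s=np.arange(-rng,rng+.01,.25)
    for f in np.linspace(.12,.88,n):
        p=a+f*(b-a)+s[:,None]*nn
        g=np.gradient(map_coordinates(im,[p[:,1],p[:,0]],order=1));g=np.convolve(g,np.ones(5)/5,'same')*sgn
        g[:3]=g[-3:]=-9e9;i=g.argmax();out.append(s[i])
    return np.array(out),nn
def fitlid(im,c,k,p0,pose,edges,rng=7,iters=4):
    """edges: list of (i,j,cornersign) lid corner indices 4..7; refine p by snapping"""
    im=cv2.GaussianBlur(im,(0,0),.7).astype(float);p=np.array(p0,float)
    for it in range(iters):
        data=[]
        P=box(*DIM[k],*pose(p));ctr=proj(c,P[4:].mean(0)[None])[0]
        for i,j in edges:
            a,b=proj(c,P[[i,j]]);d,nn=snap(im,c,P[[i,j]],1,rng)
            if np.dot((a+b)/2-ctr,nn)<0: d,nn=snap(im,c,P[[j,i]],1,rng);
            pts=[(a if np.dot((a+b)/2-ctr,np.array([(b-a)[1],-(b-a)[0]]))>=0 else b)]
            A,B=(a,b) if np.dot((a+b)/2-ctr,np.array([(b-a)[1],-(b-a)[0]]))>=0 else (b,a)
            f=np.linspace(.12,.88,len(d));q=A+f[:,None]*(B-A)+d[:,None]*nn
            data.append((i,j,q))
        def res(p):
            P=box(*DIM[k],*pose(p));o=[]
            for i,j,q in data:
                a,b=proj(c,P[[i,j]]);t=(b-a)/np.linalg.norm(b-a);o.append((q-a)@np.array([t[1],-t[0]]))
            return np.concatenate(o)
        r=least_squares(res,p,loss='soft_l1',f_scale=.5);p=r.x;rng=max(3,rng-1)
    return p,[np.median(np.abs(e)).round(2) for e in np.split(res(p),len(data))]
E
python3 - <<'E'
from h import *
import pickle
c=pickle.load(open('w1.pkl','rb'));g=cv2.cvtColor(cv2.imread('pics/w1.png'),cv2.COLOR_BGR2GRAY)
pose=lambda p:(np.array([p[0],p[1],0]),Rt(p[2],0))
E3=[(4,5),(5,6),(6,7)]
for p0 in ([.475,.186,-.295],[.477,.1875,-.31]): print(fitlid(g,c,'large',p0,pose,E3))
E
```

```text
(array([ 0.47352709,  0.1887223 , -0.31281262]), [np.float64(0.03), np.float64(0.01), np.float64(0.22)])
(array([ 0.47351547,  0.18872178, -0.3123881 ]), [np.float64(0.05), np.float64(0.01), np.float64(0.05)])
```

{"method": "apply_moves", "body": {"moves": [[[-5,-8,2,0,-0.1,-0.05,1],[-13.7,-28.2,10.6,-0.07,-0.52,-0.28,1],[-13.7,-28.2,10.6,-0.07,-0.52,-0.28,1],[-13.7,-28.2,10.6,-0.07,-0.52,-0.28,1],[-13.7,-28.2,10.6,-0.07,-0.52,-0.28,1],[-13.7,-28.2,10.6,-0.07,-0.52,-0.28,1],[-13.7,-28.2,10.6,-0.07,-0.52,-0.28,1],[-13.7,-28.2,10.6,-0.07,-0.52,-0.28,1]]]}}

```text
time_s: 1.85
eef_pos: [0.4877, -0.1254, 0.1927]
eef_rot: [0.258, 0.007, 0.966, -0.004]
wrist_force: [0.7, 0.4, -0.0]
opening: 0.998
```

```bash
python3 - <<'E'
from h import *
import pickle
camera('wrist');camera('wrist');print(np.round(get_obs()['dq'],3))
c=get_calibration('wrist');im=camera('wrist')[:,:,::-1];cv2.imwrite("pics/w2.png",im);pickle.dump(c,open("w2.pkl","wb"))
print(proj(c,box(*DIM['medium'],np.array([.5649,-.1282,.0565]),Rt(-.0332,np.pi/6)))[4:].round())
goto([.5312+.0,-.1271,.115],-.033,np.pi/6)
E
```

```text
[ 0.057 -0.038  0.008 -0.011  0.022  0.042]
[[229. 131.]
 [233. 279.]
 [315. 279.]
 [323. 132.]]
move [ 0.16 -0.41  8.96] [ 0.008 -0.003  0.018] rows>= 2 t 2.0 F [ 0.4  0.  -0.5]
```

View pics/w2.png

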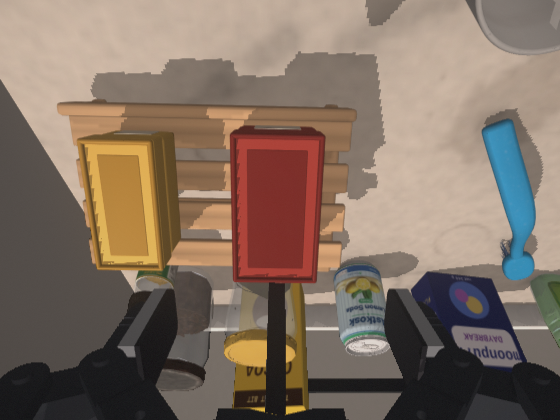

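```bash
python3 - <<'E'
from h import *
import pickle
c=pickle.load(open('w2.pkl','rb'));im=cv2.imread('pics/w2.png')
g=255-cv2.cvtColor(im,cv2.COLOR_BGR2HSV)[:,:,1] ; g2=im[:,:,1]
t=np.pi/6
for k,p0 in (('medium',[.5649,-.1282,.0565,-.0332]),('small',[.5591,-.2385,.0553,-.0076])):
    def pose(p): # slide along bed
        x=p[0];return np.array([p0[0]+x*np.cos(t),p[1],p0[2]+x*np.sin(t)]),Rt(p[2],t)
    for nm,G in(('S',g),('G',g2),('B',im[:,:,0])):
        for ed in ([(4,5),(5,6),(6,7)],):
            p,e=fitlid(G,c,k,[0,p0[1],p0[3]],pose,ed,rng=6);print(k,nm,p.round(4),e,pose(p)[0].round(4),proj(c,box(*DIM[k],*pose(p)))[4:].round().tolist())
E
```

```text
medium S [ 0.0031 -0.1281 -0.0417] [np.float64(0.49), np.float64(0.03), np.float64(0.5)] [ 0.5676 -0.1281  0.0581] [[230.0, 135.0], [233.0, 282.0], [315.0, 283.0], [324.0, 137.0]]
medium G [ 0.0026 -0.128  -0.0411] [np.float64(0.77), np.float64(0.26), np.float64(0.73)] [ 0.5671 -0.128   0.0578] [[230.0, 134.0], [233.0, 281.0], [315.0, 283.0], [324.0, 136.0]]
medium B [ 0.0025 -0.128  -0.0395] [np.float64(0.83), np.float64(0.64), np.float64(0.74)] [ 0.567  -0.128   0.0577] [[230.0, 134.0], [233.0, 281.0], [316.0, 282.0], [324.0, 136.0]]
small S [ 0.0045 -0.2409 -0.0489] [np.float64(0.34), np.float64(0.17), np.float64(0.47)] [ 0.563  -0.2409  0.0576] [[77.0, 140.0], [96.0, 269.0], [162.0, 271.0], [152.0, 142.0]]
small G [ 0.0024 -0.238  -0.0191] [np.float64(0.6), np.float64(0.02), np.float64(0.88)] [ 0.5612 -0.238   0.0565] [[78.0, 138.0], [100.0, 267.0], [166.0, 268.0], [152.0, 138.0]]
small B [ 0.0027 -0.2404 -0.0509] [np.float64(1.01), np.float64(0.55), np.float64(0.72)] [ 0.5614 -0.2404  0.0567] [[77.0, 137.0], [96.0, 267.0], [163.0, 269.0], [152.0, 140.0]]
```

```bash
python3 -c "
from h import *
goto([.5473,-.1273,.092],-.035,np.pi/6)"
```

```text
move [-0.1  -0.4  11.76] [ 0.009 -0.003  0.02 ] rows>= 3 t 2.0 F [ 0.4  0.  -0.5]
```

{"method": "apply_moves", "body": {"moves": [[[-0.1,-0.4,4,0.01,0,0.02,1],[-0.1,-0.4,6,0.01,0,0.02,1],[-0.1,-0.4,8,0.01,0,0.02,1],[-0.1,-0.4,10,0.01,0,0.02,1],[-0.1,-0.4,11,0.01,0,0.02,1],[-0.1,-0.4,11.8,0.01,0,0.02,1],[-0.1,-0.4,11.8,0.01,0,0.02,1],[-0.1,-0.4,11.8,0.01,0,0.02,1]]]}}

```text
time_s: 2.8
eef_pos: [0.5485, -0.1272, 0.0934]
eef_rot: [0.259, 0.016, 0.966, -0.006]
wrist_force: [0.8, 0.1, -0.5]
opening: 0.994
```

```bash
python3 -c "
from h import *
goto([.5473,-.1273,.092],-.035,np.pi/6)"
```

```text
move [ 0.17 -0.02  0.06] [-0.002 -0.     0.003] rows>= 1 t 2.8 F [ 0.8  0.1 -0.5]
```

Good; close the grip.

{"method": "apply_moves", "body": {"moves": [[[0.15,0,0.1,0,0,0,1],[0.15,0,0.1,0,0,0,0],[0.15,0,0.1,0,0,0,0],[0.15,0,0.1,0,0,0,0],[0.15,0,0.1,0,0,0,0],[0.15,0,0.1,0,0,0,0],[0.15,0,0.1,0,0,0,0],[0.15,0,0.1,0,0,0,0]]]}}

```text
time_s: 3.6
eef_pos: [0.5473, -0.1284, 0.0921]
eef_rot: [0.259, 0.016, 0.966, -0.006]
wrist_force: [-11.0, 1.0, 11.4]
opening: 0.726
```

{"method": "apply_moves", "body": {"moves": [[[0,0,-1,0,0,0,0],[0,0,-2.5,0,0,0,0],[0,0,-5,0,0,0,0],[0,0,-8,0,0,0,0],[0,0,-11,0,0,0,0],[0,0,-13,0,0,0,0],[0,0,-14,0,0,0,0],[0,0,-14,0,0,0,0]]]}}

```text
time_s: 4.4
eef_pos: [0.4776, -0.1259, 0.2135]
eef_rot: [0.259, 0.017, 0.966, -0.007]
wrist_force: [0.4, -0.9, -2.9]
opening: 0.723
```

```bash
python3 - <<'E'
from h import *
goto([.46,.187,.27],-.3125,0)
E
```

```text
move [-0.42 31.18 -6.46] [0.068 0.522 0.272] rows>= 7 t 4.4 F [ 0.4 -0.9 -2.9]
```

{"method": "apply_moves", "body": {"moves": [[[-0.1,2,-3,0,0.05,0.02,0],[-0.2,6,-6.4,0.01,0.15,0.07,0],[-0.4,12,-6.5,0.03,0.25,0.12,0],[-0.4,18,-6.5,0.04,0.35,0.18,0],[-0.4,23,-6.5,0.06,0.45,0.23,0],[-0.4,28,-6.5,0.07,0.52,0.27,0],[-0.4,31.2,-6.5,0.07,0.52,0.27,0],[-0.4,31.2,-6.5,0.07,0.52,0.27,0]]]}}

```text
time_s: 5.2
eef_pos: [0.4591, 0.1916, 0.2672]
eef_rot: [-0.002, 0.153, 0.988, -0.0]
wrist_force: [0.9, -1.0, -3.2]
opening: 0.722
```

```bash
python3 - <<'E'
from h import *
import pickle
for i in range(4): camera('wrist')
print(np.round(get_obs()['dq'],3))
C={n:get_calibration(n) for n in('wrist','scene','top')};I={n:camera(n)[:,:,::-1] for n in C}
pickle.dump((C,I,get_obs()),open('s3.pkl','wb'))
goto([.4735,.1887,.2],-.3125,0)
w=cv2.resize(I['wrist'][100:420,150:430],None,fx=1.8,fy=1.8)
q=proj(C['scene'],np.array([[.4735,.1887,.1]]))[0].astype(int);s=I['scene'][120:300,120:280]
r=np.hstack([w[:576],cv2.resize(s,None,fx=1.8,fy=1.8) if 0 else np.pad(cv2.resize(s,None,fx=1.8,fy=1.8),((0,576-324),(0,0),(0,0)))]);cv2.imwrite('pics/s3.png',r);print(r.shape)
E
```

```text
[-0.038 -0.023  0.009 -0.006  0.008 -0.004]
move [-1.29  0.62  6.89] [-0.002 -0.001  0.001] rows>= 2 t 5.55 F [ 0.2 -0.9 -3.5]
(576, 792, 3)
```

View pics/s3.png

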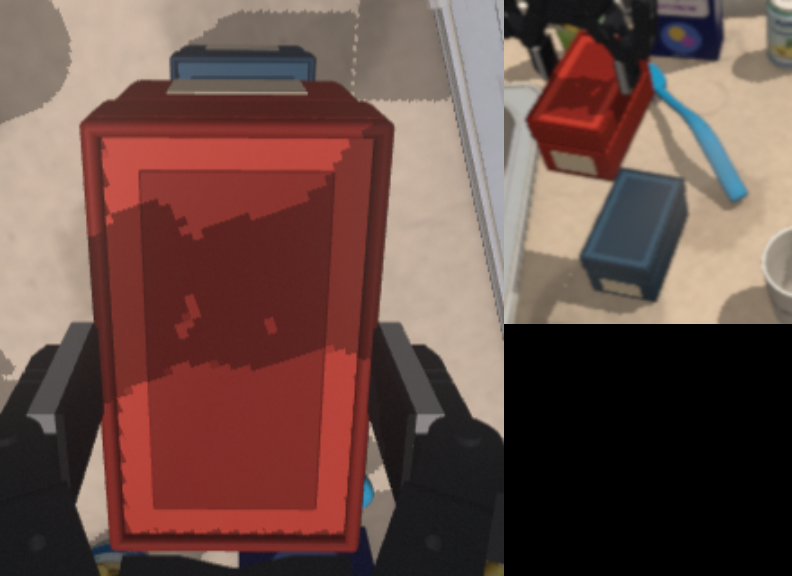

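```bash
cat > hand.py <<'E'
from h import *
import pickle,sys
def inhand(C,o,k,corners,lid=True,free=5):
    """corners px: front-left, front-right, back-right, back-left AS SEEN in wrist image (image left = tin -y)"""
    w,x,y,z=o["eef_rot"];R0=Ro.from_quat([x,y,z,w]).as_matrix();p0=np.array(o["eef_pos"])
    lx,ly,h=DIM[k];Q=np.array([[-lx/2,-ly/2,h],[-lx/2,ly/2,h],[lx/2,ly/2,h],[lx/2,-ly/2,h]])
    def pose(p): # foot pose in tool frame: tin frame = tool*F
        R=R0@F@Ro.from_euler('zyx',[p[3],p[4],0]).as_matrix() if len(p)>4 else R0@F@Ro.from_euler('z',p[3]).as_matrix()
        return R0@np.array(p[:3])+p0,R
    def res(p):
        o_,R=pose(p);return (proj(C,Q@R.T+o_)-corners).ravel()
    r=least_squares(res,[0,0,.04,0,0][:free]);return r.x,r.fun,pose(r.x)
if __name__=="__main__":
    C,I,o=pickle.load(open('s3.pkl','rb'))
    c=(np.array([(81,123),(394,123),(360,550),(109,550)])+.5)/1.8-.5+[150,100]
    for f in(4,5):
        x,e,_=inhand(C['wrist'],o,'medium',c,free=f);print(x.round(4),e.round(1))
E
python3 hand.py
```

```text
[ 0.0024  0.0025  0.0381 -0.0013] [-0.5 -0.5  0.2  0.3 -0.8  0.4  1.2 -0.1]
[ 0.0023  0.0025  0.0382 -0.0013 -0.0022] [-0.3 -0.6  0.   0.2 -0.8  0.5  1.2 -0. ]
```

```bash
cat >> hand.py <<'E'
    for p in([.4735,.1887,-.3125],): print('large pred in view px',((proj(C['wrist'],box(*DIM['large'],np.array([p[0],p[1],0]),Rt(p[2],0)))-[150,100]+.5)*1.8-.5)[[0,3,4,7]].round(1))
    goto([.475,.1856,.1081+.02],-.3125+.001,0)
E
python3 hand.py
```

```text
[ 0.0024  0.0025  0.0381 -0.0013] [-0.5 -0.5  0.2  0.3 -0.8  0.4  1.2 -0.1]
[ 0.0023  0.0025  0.0382 -0.0013 -0.0022] [-0.3 -0.6  0.   0.2 -0.8  0.5  1.2 -0. ]
large pred in view px [[180.6  40.7]
 [303.4  41.2]
 [169.5  52.4]
 [316.8  53. ]]
move [-1.53  0.38 14.08] [-0.002 -0.001 -0.   ] rows>= 3 t 5.55 F [ 0.2 -0.9 -3.5]
```

{"method": "apply_moves", "body": {"moves": [[[-1.5,0.4,2,0,0,0,0],[-1.5,0.4,5,0,0,0,0],[-1.5,0.4,8,0,0,0,0],[-1.5,0.4,11,0,0,0,0],[-1.5,0.4,13,0,0,0,0],[-1.5,0.4,14.1,0,0,0,0],[-1.5,0.4,14.1,0,0,0,0],[-1.5,0.4,14.1,0,0,0,0]]]}}

```text
time_s: 6.35
eef_pos: [0.4758, 0.1864, 0.1297]
eef_rot: [0.001, 0.155, 0.988, -0.0]
wrist_force: [-0.1, -0.5, -2.4]
opening: 0.72
```

```bash
python3 - <<'E'
from h import *
import pickle
for i in range(4): camera('wrist')
C={n:get_calibration(n) for n in('wrist','scene','top')};I={n:camera(n)[:,:,::-1] for n in C}
pickle.dump((C,I,get_obs()),open('s4.pkl','wb'));goto([.475,.1856,.1281],-.3115)
v=I['scene'].copy();K=5
s=cv2.resize(v[185:305,145:235],None,fx=K,fy=K,interpolation=cv2.INTER_CUBIC)
w=cv2.resize(I['wrist'][80:420,170:400],None,fx=600/340,fy=600/340)
r=np.hstack([s,w[:,:350]]);cv2.imwrite('pics/s4.png',r);print(r.shape)
E
```

```text
move [-0.01 -0.13  0.13] [-0.001  0.001  0.001] rows>= 1 t 6.7 F [ 0.4 -0.6 -2.6]
(600, 800, 3)
```

View pics/s4.png

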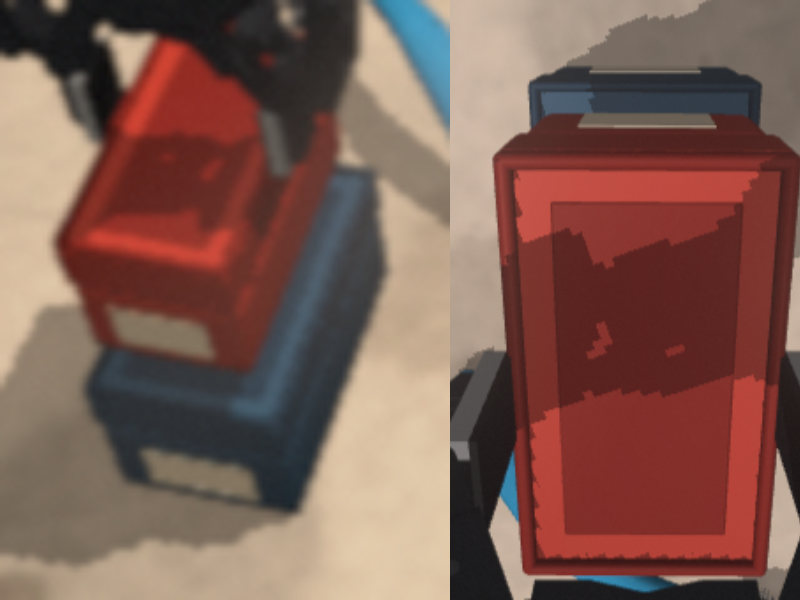

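```bash
cat > c4.py <<'E'
from hand import *
C,I,o=pickle.load(open('s4.pkl','rb'));k=600/340
f=lambda v:(np.array(v)-[450,0]+.5)/k-.5+[170,80]
x,e,(p,R)=inhand(C['wrist'],o,'medium',f([(495,157),(798,158),(767,574),(525,574)]),free=4);print(x.round(4),e.round(1),'red foot',p.round(4))
L=np.array([.4735,.1887,0]);print(((proj(C['wrist'],box(*DIM['large'],L,Rt(-.3125,0)))-[170,80]+.5)*k-.5+[450,0])[[0,3,4,7]].round(1))
d=Rt(-.3125,0).T@(p-L);print('red rel to large, large frame mm',(d*1000).round(1))
E
python3 c4.py
```

```text
[ 0.0004  0.0013  0.037  -0.0017] [-0.8  0.4  0.9  0.  -0.4 -0.3  0.3 -0.3] red foot [0.4754 0.1882 0.0924]
[[556.3  61.2]
 [734.5  61.5]
 [527.6  76.4]
 [763.6  76.8]]
red rel to large, large frame mm [ 2.   0.1 92.4]
```

{"method": "apply_moves", "body": {"moves": [[[0.1,-0.03,0.5,0,0,0,0],[0.1,-0.03,1,0,0,0,0],[0.1,-0.03,1.5,0,0,0,0],[0.1,-0.03,1.7,0,0,0,0],[0.1,-0.03,1.8,0,0,0,0],[0.1,-0.03,1.8,0,0,0,0]]]}}

```text
time_s: 7.3
eef_pos: [0.4738, 0.1867, 0.1105]
eef_rot: [-0.0, 0.155, 0.988, -0.001]
wrist_force: [-0.6, -0.3, -3.0]
opening: 0.722
```

{"method": "apply_moves", "body": {"moves": [[[0,0,0.1,0,0,0,0],[0,0,0.2,0,0,0,0],[0,0,0.2,0,0,0,0]]]}}

```text
time_s: 7.6
eef_pos: [0.4739, 0.1867, 0.1088]
eef_rot: [0.0, 0.155, 0.988, -0.001]
wrist_force: [0.0, -0.8, -3.3]
opening: 0.72
```

{"method": "apply_moves", "body": {"moves": [[[0,0,0.05,0,0,0,0],[0,0,0.1,0,0,0,0],[0,0,0.1,0,0,0,0]]]}}

```text
time_s: 7.9
eef_pos: [0.4739, 0.1867, 0.1078]
eef_rot: [0.0, 0.155, 0.988, -0.001]
wrist_force: [0.4, 0.5, -2.5]
opening: 0.722
```

{"method": "apply_moves", "body": {"moves": [[[0,0,0.05,0,0,0,0],[0,0,0.1,0,0,0,0],[0,0,0.1,0,0,0,0]]]}}

```text
time_s: 8.2
eef_pos: [0.4738, 0.1867, 0.1067]
eef_rot: [-0.0, 0.155, 0.988, -0.001]
wrist_force: [-0.1, 0.2, -2.5]
opening: 0.723
```

{"method": "apply_moves", "body": {"moves": [[[0,0,0.05,0,0,0,0],[0,0,0.1,0,0,0,0],[0,0,0.1,0,0,0,0]]]}}

```text
time_s: 8.5
eef_pos: [0.4738, 0.1867, 0.1057]
eef_rot: [-0.0, 0.155, 0.988, -0.001]
wrist_force: [0.5, -0.3, -1.9]
opening: 0.716
```

{"method": "apply_moves", "body": {"moves": [[[0,0,0.05,0,0,0,0],[0,0,0.1,0,0,0,0],[0,0,0.1,0,0,0,0]]]}}

```text
time_s: 8.8
eef_pos: [0.474, 0.1867, 0.1049]
eef_rot: [0.0, 0.155, 0.988, -0.001]
wrist_force: [0.4, -0.2, -2.8]
opening: 0.723
```

{"method": "apply_moves", "body": {"moves": [[[0,0,0.05,0,0,0,0],[0,0,0.1,0,0,0,0],[0,0,0.1,0,0,0,0]]]}}

```text
time_s: 9.1
eef_pos: [0.474, 0.1867, 0.1048]
eef_rot: [0.0, 0.155, 0.988, -0.001]
wrist_force: [-4.6, -1.4, 6.9]
opening: 0.72
```

{"method": "apply_moves", "body": {"moves": [[[0,0,0.05,0,0,0,0],[0,0,0.1,0,0,0,0],[0,0,0.1,0,0,0,0]]]}}

```text
time_s: 9.4
eef_pos: [0.474, 0.1868, 0.1047]
eef_rot: [0.0, 0.155, 0.988, -0.001]
wrist_force: [-8.8, -2.4, 15.0]
opening: 0.72
```

```bash
python3 - <<'E'
from h import *
import pickle
C={n:get_calibration(n) for n in('wrist','scene','top')};I={n:camera(n)[:,:,::-1] for n in C}
pickle.dump((C,I,get_obs()),open('s5.pkl','wb'));print(get_obs()['torque'])
s=cv2.resize(I['scene'][185:305,145:235],None,fx=5,fy=5,interpolation=cv2.INTER_CUBIC)
w=cv2.resize(I['wrist'][80:420,170:400],None,fx=600/340,fy=600/340)
cv2.imwrite('pics/s5.png',np.hstack([s,w[:,:350]]))
E
```

```text
[-0.27145583  1.36301645 -0.04149224]
```

View pics/s5.png

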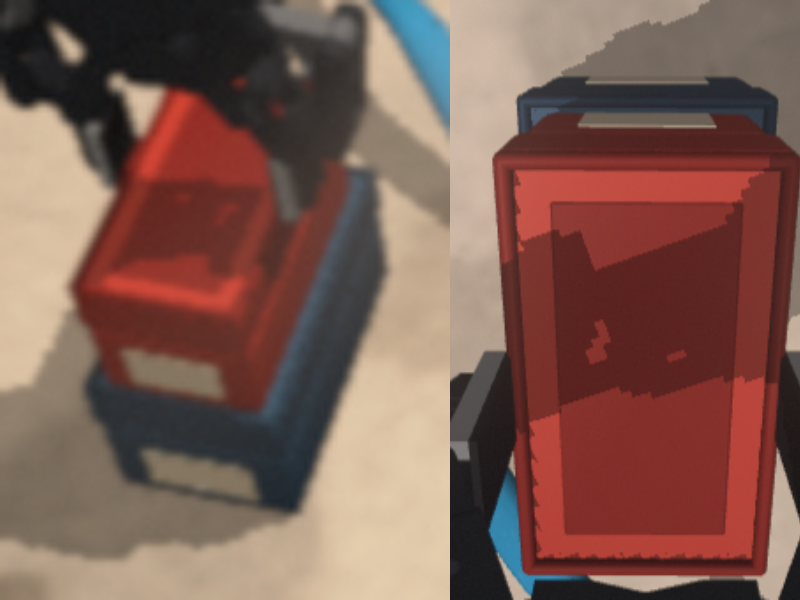

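{"method": "apply_moves", "body": {"moves": [[[0,0,-0.15,0,0,0,0],[0.1,0,-0.15,0,0,0,0],[0.1,0,-0.15,0,0,0,0]]]}}

```text
time_s: 9.85
eef_pos: [0.4738, 0.187, 0.1048]
eef_rot: [0.001, 0.155, 0.988, -0.0]
wrist_force: [1.2, -0.9, 2.3]
opening: 0.722
```

{"method": "apply_moves", "body": {"moves": [[[0,0,0.05,0,0,0,0],[0,0,0.1,0,0,0,0],[0,0,0.1,0,0,0,0]]]}}

```text
time_s: 10.15
eef_pos: [0.4738, 0.1871, 0.1047]
eef_rot: [0.001, 0.155, 0.988, -0.0]
wrist_force: [-3.4, -2.3, 11.0]
opening: 0.725
```

{"method": "apply_moves", "body": {"moves": [[[0,0,-0.1,0,0,0,0],[0,0,-0.1,0,0,0,0.8],[0,0,-0.1,0,0,0,1],[0,0,-0.1,0,0,0,1],[0,0,-0.1,0,0,0,1],[0,0,-0.1,0,0,0,1]]]}}

```text
time_s: 10.75
eef_pos: [0.4728, 0.187, 0.1041]
eef_rot: [-0.0, 0.155, 0.988, -0.001]
wrist_force: [0.2, 0.4, -0.5]
opening: 1.003
```

{"method": "apply_moves", "body": {"moves": [[[0,0,-1,0,0,0,1],[0,0,-3,0,0,0,1],[0,0,-6,0,0,0,1],[0,0,-10,0,0,0,1],[1,0,-14,0,0,0,1],[3,0,-16,0,0,0,1],[3,0,-16,0,0,0,1],[3,0,-16,0,0,0,1]]]}}

```text
time_s: 11.55
eef_pos: [0.4445, 0.1965, 0.2648]
eef_rot: [0.001, 0.154, 0.988, -0.0]
wrist_force: [-0.4, -0.3, -0.5]
opening: 1.0
```

```bash
python3 - <<'E'
from h import *
import pickle
for i in range(4): camera('wrist')
C={n:get_calibration(n) for n in('wrist','scene','top')};I={n:camera(n)[:,:,::-1] for n in C}
pickle.dump((C,I,get_obs()),open('s6.pkl','wb'))
s=cv2.resize(I['scene'][190:300,150:235],None,fx=4.5,fy=4.5,interpolation=cv2.INTER_CUBIC)[:480]
q=proj(C['wrist'],np.array([[.4735,.1887,.1]]))[0].astype(int);print(q)
x,y=max(q[0]-65,0),max(q[1]-85,0)
w=cv2.resize(I['wrist'][y:y+160,x:x+130],None,fx=3,fy=3,interpolation=cv2.INTER_CUBIC);print(x,y)
cv2.imwrite('pics/s6.png',np.hstack([s,w[:480]]))
E
```

```text
[281 218]
216 133
```

View pics/s6.png

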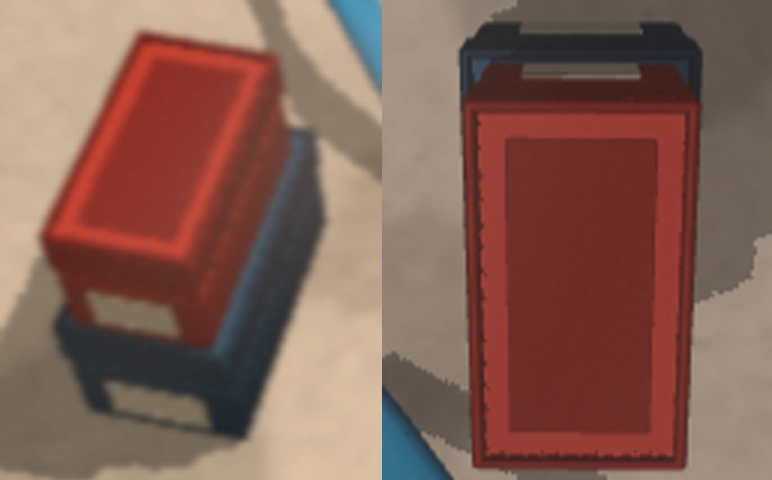

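```bash
python3 - <<'E'
from h import *
import pickle
C,I,o=pickle.load(open('s6.pkl','rb'));c=C['wrist']
f=lambda v:(np.array(v)-[382,0]+.5)/3-.5+[216,133]
A=f([(462,103),(700,103),(688,468),(473,468)])
lx,ly,h=DIM['medium'];Q=np.array([[-lx/2,-ly/2,h],[-lx/2,ly/2,h],[lx/2,ly/2,h],[lx/2,-ly/2,h]])
for fz in(0,1):
    def res(p): return (proj(c,Q@Rt(p[2],0).T+[p[0],p[1],p[3] if fz else .07])-A).ravel()
    r=least_squares(res,[.4735,.1887,-.31,.07]);p=r.x;print(p.round(4),r.fun.round(1),'rel',(Rt(-.3125,0)[:2,:2].T@(p[:2]-[.4735,.1887])*1000).round(1))
g=255-cv2.cvtColor(np.ascontiguousarray(I['wrist']),cv2.COLOR_BGR2HSV)[:,:,1]
print(fitlid(g,c,'medium',[.4735,.1887,-.3125],lambda p:(np.array([p[0],p[1],.07]),Rt(p[2],0)),[(4,5),(5,6),(6,7)],rng=5))
# large front lid corners seen ~ (461,47),(700,51)
print(((proj(c,box(*DIM['large'],np.array([.4735,.1887,0]),Rt(-.3125,0)))-[216,133]+.5)*3-.5+[382,0])[[0,3,4,7]].round(1))
goto([.48,-.236,.19],-.02,np.pi/6)
E
```

```text
[ 0.472   0.1891 -0.3112  0.07  ] [-0.6 -1.   0.6 -1.  -0.   1.3  0.1  1.3] rel [-1.5 -0.1]
[ 0.4736  0.1886 -0.3112  0.0653] [ 0.1 -0.2 -0.1 -0.2 -0.6  0.2  0.6  0.2] rel [ 0.1 -0.1]
(array([ 0.47094701,  0.18912516, -0.31631995]), [np.float64(0.5), np.float64(0.06), np.float64(0.5)])
[[478.3  14.8]
 [682.8  15.1]
 [458.5  43.3]
 [703.5  43.6]]
move [-16.64 -40.03   7.39] [-0.078 -0.522 -0.284] rows>= 9 t 11.9 F [0.4 0.5 0.2]
```

{"method": "apply_moves", "body": {"moves": [[[-3,-4,-1,0,-0.1,-0.05,1],[-7,-9,1,-0.03,-0.25,-0.1,1],[-10,-15,2,-0.05,-0.4,-0.2,1],[-13,-24,4,-0.08,-0.52,-0.28,1],[-16.6,-40,7.4,-0.08,-0.52,-0.28,1],[-16.6,-40,7.4,-0.08,-0.52,-0.28,1],[-16.6,-40,7.4,-0.08,-0.52,-0.28,1],[-16.6,-40,7.4,-0.08,-0.52,-0.28,1]]]}}

```text
time_s: 12.7
eef_pos: [0.4823, -0.1562, 0.207]
eef_rot: [0.26, 0.012, 0.966, -0.002]
wrist_force: [1.0, -0.0, -0.5]
opening: 1.003
```

{"method": "apply_moves", "body": {"moves": [[[0,0,0,0,0,0,1],[0,0,0,0,0,0,1],[0,0,0,0,0,0,1]]]}}

```text
time_s: 13.0
eef_pos: [0.4829, -0.1532, 0.2067]
eef_rot: [0.259, 0.011, 0.966, -0.001]
wrist_force: [-0.0, 0.3, -0.0]
opening: 1.001
```

```bash
python3 - <<'E'
from h import *
import pickle
for i in range(4): camera('wrist')
print(get_obs()['dq'].__class__,np.round(get_obs()['dq'],3))
c=get_calibration('wrist');im=np.ascontiguousarray(camera('wrist')[:,:,::-1]);pickle.dump((c,im,get_obs()),open('s7.pkl','wb'))
t=np.pi/6;p0=[.5614,-.2395,.0567,-.035]
def pose(p): return np.array([p0[0]+p[0]*np.cos(t),p[1],p0[2]+p[0]*np.sin(t)]),Rt(p[2],t)
for G in(255-cv2.cvtColor(im,cv2.COLOR_BGR2HSV)[:,:,1],im[:,:,0],im[:,:,1]):
    p,e=fitlid(G,c,'small',[0,p0[1],p0[3]],pose,[(4,5),(5,6),(6,7)],rng=6);print(p.round(4),e,proj(c,box(*DIM['small'],*pose(p)))[4:].round().tolist())
q=proj(c,box(*DIM['small'],*pose([0,-.2395,-.035])));print(q[4:].round())
cv2.imwrite('pics/w7.png',im)
o,R=pose([0,-.2395,-.035]);goto(o+R[:,2]*.0385,-.035,t)
E
```

```text
<class 'numpy.ndarray'> [-0.001  0.    -0.002 -0.    -0.    -0.003]
[ 0.0017 -0.2402 -0.0476] [np.float64(0.26), np.float64(0.23), np.float64(0.25)] [[126.0, 133.0], [140.0, 257.0], [204.0, 258.0], [197.0, 134.0]]
[ 0.0007 -0.2379 -0.062 ] [np.float64(1.34), np.float64(1.39), np.float64(1.87)] [[131.0, 131.0], [143.0, 256.0], [206.0, 257.0], [202.0, 133.0]]
[-0.0006 -0.2373 -0.0613] [np.float64(1.26), np.float64(0.25), np.float64(1.24)] [[131.0, 129.0], [143.0, 254.0], [207.0, 256.0], [203.0, 131.0]]
[[126. 131.]
 [141. 256.]
 [205. 256.]
 [197. 131.]]
move [ 0.63 -8.54 13.16] [0.01  0.001 0.012] rows>= 4 t 13.25 F [-0.6  0.2  0.7]
```

View pics/w7.png

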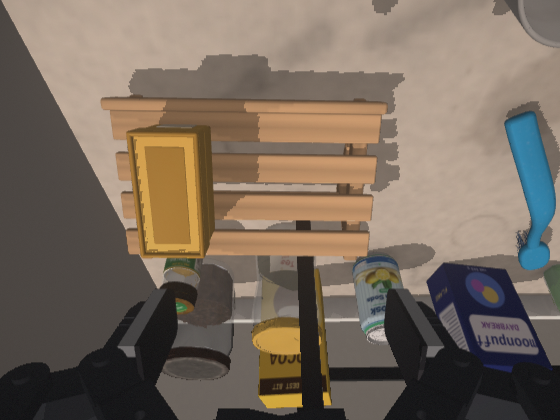

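{"method": "apply_moves", "body": {"moves": [[[0.3,-4,1,0.01,0,0.01,1],[0.5,-8.5,3,0.01,0,0.01,1],[0.5,-8.5,4,0.01,0,0.01,1],[0.5,-8.5,6,0.01,0,0.01,1],[0.5,-8.5,8,0.01,0,0.01,1],[0.5,-8.5,8,0.01,0,0.01,1],[0.5,-8.5,8,0.01,0,0.01,1]]]}}

```text
time_s: 13.95
eef_pos: [0.5168, -0.2383, 0.135]
eef_rot: [0.259, 0.017, 0.966, -0.004]
wrist_force: [-0.0, -0.6, 0.2]
opening: 1.001
```

```bash
python3 - <<'E'
from h import *
o,R=np.array([.5623,-.239,.0572]),Rt(-.035,np.pi/6);goto(o+R[:,2]*.0385,-.035,np.pi/6)
E
```

```text
move [-0.05  0.09  5.16] [0.001 0.    0.   ] rows>= 2 t 13.95 F [-0.  -0.6  0.2]
```

{"method": "apply_moves", "body": {"moves": [[[0,0,1.5,0,0,0,1],[0,0,3,0,0,0,1],[0,0,4.2,0,0,0,1],[0,0,5.1,0,0,0,1],[0,0,5.1,0,0,0,1]]]}}

```text
time_s: 14.45
eef_pos: [0.5424, -0.2401, 0.0909]
eef_rot: [0.259, 0.017, 0.966, -0.005]
wrist_force: [-0.5, -0.0, 0.1]
opening: 1.0
```

{"method": "apply_moves", "body": {"moves": [[[0,0,0,0,0,0,0],[0,0,0,0,0,0,0],[0,0,0,0,0,0,0],[0,0,0,0,0,0,0],[0,0,0,0,0,0,0],[0,0,0,0,0,0,0],[0,0,0,0,0,0,0],[0,0,0,0,0,0,0]]]}}

```text
time_s: 15.25
eef_pos: [0.5422, -0.2406, 0.092]
eef_rot: [0.259, 0.017, 0.966, -0.005]
wrist_force: [-8.7, 3.3, 10.2]
opening: 0.571
```

{"method": "apply_moves", "body": {"moves": [[[0,0,-1,0,0,0,0],[0,0,-2.5,0,0,0,0],[0,0,-5,0,0,0,0],[0,0,-8,0,0,0,0],[0,0,-11,0,0,0,0],[0,0,-14,0,0,0,0],[0,0,-14,0,0,0,0],[0,0,-14,0,0,0,0]]]}}

```text
time_s: 16.05
eef_pos: [0.4719, -0.2382, 0.2123]
eef_rot: [0.259, 0.018, 0.966, -0.006]
wrist_force: [-0.0, 0.0, -3.8]
opening: 0.573
```

```bash
python3 - <<'E'
from h import *
goto([.455,.193,.33],-.3115,0)
E
```

```text
move [ -3.08  43.01 -11.89] [0.07  0.522 0.268] rows>= 9 t 16.05 F [-0.   0.  -3.8]
```

{"method": "apply_moves", "body": {"moves": [[[-0.5,1,-4,0.01,0.05,0.02,0],[-1,5,-8,0.02,0.15,0.07,0],[-1.5,10,-11,0.03,0.25,0.12,0],[-2,16,-11.9,0.04,0.35,0.18,0],[-2.5,22,-11.9,0.06,0.45,0.23,0],[-3,28,-11.9,0.07,0.52,0.27,0],[-3.1,33,-11.9,0.07,0.52,0.27,0],[-3.1,38,-11.9,0.07,0.52,0.27,0]]]}}

```text
time_s: 16.85
eef_pos: [0.4505, 0.0943, 0.3272]
eef_rot: [-0.001, 0.155, 0.988, 0.001]
wrist_force: [1.1, -0.2, -2.5]
opening: 0.563
```

{"method": "apply_moves", "body": {"moves": [[[0,0,0,0,0,0,0],[0,0,0,0,0,0,0]]]}}

```text
time_s: 17.05
eef_pos: [0.45, 0.0932, 0.3274]
eef_rot: [-0.001, 0.153, 0.988, 0.001]
wrist_force: [-0.2, 0.4, -2.8]
opening: 0.567
```

```bash
python3 - <<'E'
from h import *
goto([.468,.189,.205],-.3115,0)
E
```

```text
move [ 1.15  9.66 12.26] [ 0.001 -0.003  0.004] rows>= 4 t 17.05 F [-0.2  0.4 -2.8]
```

{"method": "apply_moves", "body": {"moves": [[[0.5,4,0,0,0,0,0],[1.1,8,1,0,0,0,0],[1.1,9.7,3,0,0,0,0],[1.1,9.7,6,0,0,0,0],[1.1,9.7,9,0,0,0,0],[1.1,9.7,11.5,0,0,0,0],[1.1,9.7,12.2,0,0,0,0],[1.1,9.7,12.2,0,0,0,0]]]}}

```text
time_s: 17.85
eef_pos: [0.4694, 0.1861, 0.2061]
eef_rot: [-0.001, 0.156, 0.988, 0.0]
wrist_force: [0.6, 0.4, -2.3]
opening: 0.568
```

```bash
python3 - <<'E'
from h import *
import pickle
for i in range(4): camera('wrist')
C={n:get_calibration(n) for n in('wrist','scene','top')};I={n:camera(n)[:,:,::-1] for n in C}
pickle.dump((C,I,get_obs()),open('s8.pkl','wb'));print(get_obs()['eef_pos'])
s=cv2.resize(I['scene'][170:290,145:235],None,fx=5,fy=5,interpolation=cv2.INTER_CUBIC)
w=cv2.resize(I['wrist'][80:420,170:400],None,fx=600/340,fy=600/340)
cv2.imwrite('pics/s8.png',np.hstack([s,w[:,:350]]))
E
```

```text
[0.4706732  0.18749736 0.20876594]
```

View pics/s8.png

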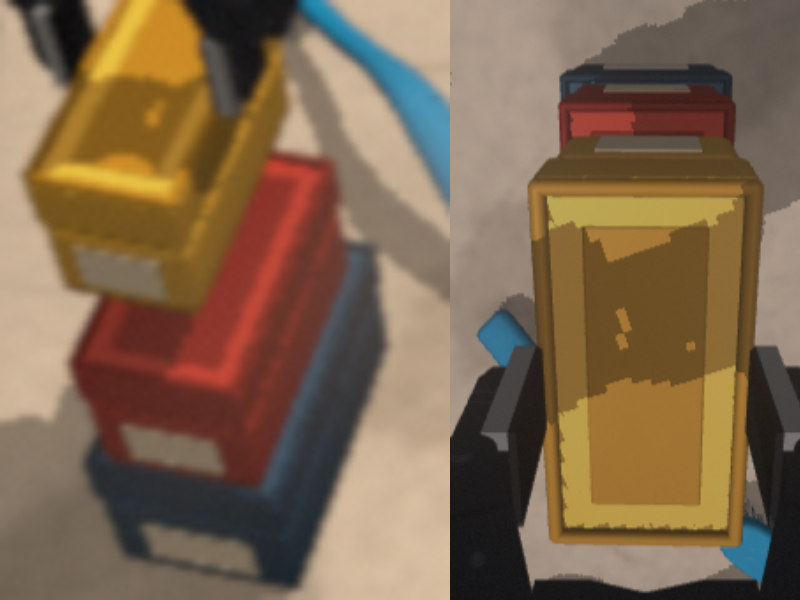

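```bash
cat > c8.py <<'E'
from hand import *
C,I,o=pickle.load(open('s8.pkl','rb'));k=600/340;c=C['wrist']
f=lambda v:(np.array(v)-[450,0]+.5)/k-.5+[170,80]
for fr in(4,5):
    x,e,(p,R)=inhand(c,o,'small',f([(529,186),(763,186),(741,545),(552,543)]),free=fr);print(x.round(4),e.round(1),'foot',p.round(4))
b=lambda p:((proj(c,box(*DIM['medium'],np.array([p[0],p[1],.07]),Rt(-.3115,0)))-[170,80]+.5)*k-.5+[450,0])
print('pred red front lid corners',b([.4728,.1889])[[4,7]].round(1),'seen ~ (560,103),(735,103)')
# row profile down the middle of red front, channels, to find lid edge row
w=cv2.resize(np.ascontiguousarray(I['wrist'][80:420,170:400]),None,fx=k,fy=k)
for col in(575,720): print(col,[tuple(int(a) for a in w[r,col-450]) for r in range(66,150,4)])
L=np.array([.4728,.1889]);print('yellow rel to red mm',(Rt(-.3115,0)[:2,:2].T@(p[:2]-L)*1000).round(1))
E
python3 c8.py
```

```text
[-0.0003  0.0011  0.0373 -0.0004] [ 0.4  0.  -0.1 -0.1  0.1 -0.6 -0.4  0.7] foot [0.4714 0.1885 0.1715]
[ 0.      0.0011  0.037  -0.0004  0.0036] [ 0.2  0.1  0.1 -0.   0.1 -0.7 -0.4  0.6] foot [0.4711 0.1886 0.1717]
pred red front lid corners [[557.8 103.9]
 [736.5 103.5]] seen ~ (560,103),(735,103)
575 [(111, 122, 137), (49, 49, 51), (51, 47, 46), (70, 61, 54), (68, 60, 53), (93, 80, 65), (79, 70, 68), (36, 42, 70), (37, 41, 71), (38, 43, 85), (46, 52, 116), (40, 45, 103), (59, 67, 158), (60, 69, 163), (59, 69, 162), (59, 69, 162), (58, 68, 161), (59, 68, 162), (40, 66, 93), (40, 68, 88), (39, 68, 88)]
720 [(82, 90, 100), (53, 53, 53), (40, 36, 34), (50, 43, 39), (48, 41, 37), (61, 52, 44), (61, 53, 44), (37, 37, 61), (28, 33, 66), (26, 30, 65), (31, 36, 77), (28, 32, 70), (38, 44, 102), (39, 45, 104), (40, 45, 104), (39, 46, 105), (38, 45, 105), (39, 46, 104), (35, 63, 86), (36, 66, 86), (35, 66, 87)]
yellow rel to red mm [-1.5 -0.8]
```

{"method": "apply_moves", "body": {"moves": [[[-0.15,0.05,0.5,0,0,0,0],[-0.15,0.05,1.3,0,0,0,0],[-0.15,0.05,2.2,0,0,0,0],[-0.15,0.05,2.8,0,0,0,0],[-0.15,0.05,3,0,0,0,0],[-0.15,0.05,3,0,0,0,0],[-0.15,0.05,3,0,0,0,0]]]}}

```text
time_s: 18.9
eef_pos: [0.4718, 0.1876, 0.1778]
eef_rot: [0.001, 0.155, 0.988, 0.001]
wrist_force: [0.1, -0.3, -2.9]
opening: 0.569
```

```bash
cat > c9.py <<'E'
from hand import *
for i in range(3): camera('wrist')
c=get_calibration('wrist');im=np.ascontiguousarray(camera('wrist')[:,:,::-1]);o=get_obs();pickle.dump((c,im,o),open('s9.pkl','wb'))
print(o['eef_pos'].round(4),o['wrist_force'].round(1),goto([.4728,.1889,.17],-.3115))
k=600/340;f=lambda v:(np.array(v)-[450,0]+.5)/k-.5+[170,80]
x,e,(p,R)=inhand(c,o,'small',f([(529,186),(763,186),(741,545),(552,543)]),free=4);print(x.round(4),e.round(1),'foot',p.round(4))
print('pred red lid front corners px if centred under yellow:',proj(c,box(*DIM['medium'],np.array([p[0],p[1],.07]),Rt(-.3115,0)))[[4,7]].round(1))
print('pred if yellow 1 mm +x of red',proj(c,box(*DIM['medium'],np.array([p[0],p[1],.07])-R[:,0]*.001,Rt(-.3115,0)))[[4,7]].round(1))
r=im.astype(int)[:,:,2];
for col in(250,275,300): print(col,'R rows110-160',r[110:160,col].tolist())
for row in(134,138,142): print(row,'R cols 215-235',r[row,215:240].tolist(),' cols 325-350',r[row,322:347].tolist())
E
python3 c9.py
```

```text
move [-0.04  0.15  0.8 ] [ 0.003  0.001 -0.001] rows>= 1 t 19.1 F [ 0.2  0.1 -2.5]
[0.4719 0.1876 0.178 ] [ 0.2  0.1 -2.5] None
[0.0003 0.0012 0.0378 0.0002] [ 0.4  0.  -0.2 -0.1  0.1 -0.6 -0.4  0.7] foot [0.4721 0.1889 0.1402]
pred red lid front corners px if centred under yellow: [[222.5 144. ]
 [338.7 143.8]]
pred if yellow 1 mm +x of red [[222.4 142.1]
 [338.8 142. ]]
250 R rows110-160 [147, 148, 147, 118, 104, 103, 103, 102, 80, 51, 43, 42, 42, 42, 42, 42, 45, 47, 45, 41, 44, 47, 64, 68, 69, 69, 70, 72, 68, 68, 69, 70, 73, 68, 83, 99, 112, 116, 88, 70, 85, 101, 104, 104, 104, 106, 105, 89, 85, 88]
275 R rows110-160 [101, 101, 101, 101, 101, 101, 101, 101, 95, 91, 120, 76, 38, 38, 38, 35, 40, 42, 41, 37, 39, 52, 83, 90, 90, 103, 106, 80, 69, 67, 67, 68, 70, 64, 67, 73, 82, 78, 76, 69, 74, 99, 104, 104, 104, 105, 101, 94, 91, 92]
300 R rows110-160 [101, 102, 101, 101, 101, 101, 101, 102, 94, 90, 112, 79, 40, 36, 36, 35, 36, 41, 40, 36, 38, 51, 83, 90, 91, 96, 109, 82, 69, 67, 67, 66, 69, 66, 66, 72, 80, 77, 74, 68, 76, 98, 105, 104, 104, 104, 105, 93, 91, 90]
134 R cols 215-235 [171, 172, 172, 172, 171, 171, 172, 172, 172, 172, 169, 131, 50, 59, 54, 49, 47, 58, 66, 67, 66, 66, 68, 70, 69]  cols 325-350 [62, 59, 50, 44, 44, 43, 43, 34, 33, 36, 37, 35, 49, 99, 99, 98, 98, 98, 98, 98, 98, 98, 98, 98, 98]
138 R cols 215-235 [170, 170, 170, 169, 169, 170, 169, 169, 170, 170, 170, 157, 50, 56, 55, 58, 55, 65, 68, 69, 68, 69, 68, 69, 69]  cols 325-350 [67, 68, 68, 67, 65, 60, 56, 51, 52, 39, 38, 36, 51, 100, 100, 98, 98, 99, 99, 98, 97, 99, 97, 98, 99]
142 R cols 215-235 [167, 167, 167, 168, 168, 168, 168, 169, 170, 170, 170, 131, 77, 81, 78, 76, 76, 76, 76, 75, 75, 74, 73, 74, 73]  cols 325-350 [68, 68, 67, 67, 68, 68, 67, 68, 68, 66, 67, 67, 69, 79, 100, 99, 101, 100, 99, 100, 99, 97, 99, 98, 98]
```

```bash
python3 - <<'E'
import pickle,cv2,numpy as np
c,im,o=pickle.load(open('s9.pkl','rb'))
hsv=cv2.cvtColor(im,cv2.COLOR_BGR2HSV)
for row in range(136,172,2):
    m=np.where(((hsv[row,:,0]<9)|(hsv[row,:,0]>172))&(hsv[row,:,1]>110))[0];m=m[(m>200)&(m<360)]
    y=np.where((hsv[row,:,0]>=12)&(hsv[row,:,0]<28)&(hsv[row,:,1]>125))[0];y=y[(y>200)&(y<360)]
    print(row,(m.min(),m.max(),len(m)) if len(m) else 0,(y.min(),y.max(),len(y)) if len(y) else 0)
E
```

```text
136 (np.int64(237), np.int64(325), 33) 0
138 (np.int64(235), np.int64(326), 92) 0
140 (np.int64(229), np.int64(332), 104) 0
142 (np.int64(227), np.int64(334), 108) 0
144 (np.int64(226), np.int64(336), 111) 0
146 (np.int64(224), np.int64(337), 114) 0
148 (np.int64(224), np.int64(337), 114) 0
150 (np.int64(224), np.int64(337), 114) 0
152 (np.int64(224), np.int64(337), 114) 0
154 (np.int64(224), np.int64(337), 114) 0
156 (np.int64(224), np.int64(337), 114) 0
158 (np.int64(224), np.int64(337), 26) (np.int64(240), np.int64(326), 31)
160 (np.int64(225), np.int64(337), 21) (np.int64(237), np.int64(328), 33)
162 (np.int64(225), np.int64(337), 18) (np.int64(236), np.int64(329), 33)
164 (np.int64(225), np.int64(337), 15) (np.int64(234), np.int64(330), 35)
166 (np.int64(225), np.int64(336), 11) (np.int64(233), np.int64(331), 39)
168 (np.int64(225), np.int64(336), 9) (np.int64(231), np.int64(332), 102)
170 0 (np.int64(226), np.int64(336), 111)
```

{"method": "apply_moves", "body": {"moves": [[[0,0,0.2,0,0,0,0],[0,0,0.4,0,0,0,0],[0,0,0.6,0,0,0,0],[0,0,0.6,0,0,0,0]]]}}

```text
time_s: 19.5
eef_pos: [0.4713, 0.1875, 0.1712]
eef_rot: [0.0, 0.155, 0.988, 0.001]
wrist_force: [0.3, -0.7, -3.9]
opening: 0.57
```

{"method": "apply_moves", "body": {"moves": [[[0,0,0.05,0,0,0,0],[0,0,0.1,0,0,0,0],[0,0,0.1,0,0,0,0]]]}}

```text
time_s: 19.8
eef_pos: [0.4716, 0.1876, 0.1706]
eef_rot: [0.0, 0.155, 0.988, 0.001]
wrist_force: [-0.5, -0.0, -2.0]
opening: 0.567
```

{"method": "apply_moves", "body": {"moves": [[[0,0,0.05,0,0,0,0],[0,0,0.1,0,0,0,0],[0,0,0.1,0,0,0,0]]]}}

```text
time_s: 20.1
eef_pos: [0.4716, 0.1876, 0.1696]
eef_rot: [0.0, 0.155, 0.988, 0.001]
wrist_force: [-1.5, -0.7, -2.9]
opening: 0.569
```

{"method": "apply_moves", "body": {"moves": [[[0,0,0.05,0,0,0,0],[0,0,0.1,0,0,0,0],[0,0,0.1,0,0,0,0]]]}}

```text
time_s: 20.4
eef_pos: [0.4718, 0.1876, 0.169]
eef_rot: [0.001, 0.155, 0.988, 0.001]
wrist_force: [-1.0, 1.6, 0.8]
opening: 0.565
```

{"method": "apply_moves", "body": {"moves": [[[0,0,0.05,0,0,0,0],[0,0,0.1,0,0,0,0],[0,0,0.1,0,0,0,0]]]}}

```text
time_s: 20.7
eef_pos: [0.4719, 0.1877, 0.1689]
eef_rot: [0.001, 0.155, 0.988, 0.001]
wrist_force: [-3.7, -0.5, 7.8]
opening: 0.569
```

```bash
python3 - <<'E'
from hand import *
c=get_calibration('wrist');im=np.ascontiguousarray(camera('wrist')[:,:,::-1]);o=get_obs();pickle.dump((c,im,o,camera('scene')),open('s10.pkl','wb'))
k=600/340;f=lambda v:(np.array(v)-[450,0]+.5)/k-.5+[170,80]
x,e,(p,R)=inhand(c,o,'small',f([(529,186),(763,186),(741,545),(552,543)]),free=4)
for dz in(.064,.0675): print(dz,proj(c,box(*DIM['medium'],p-R[:,2]*dz,R))[[4,7]].round(1).tolist())
# same for red seated on large in s5 for comparison
C,I,o5=pickle.load(open('s5.pkl','rb'));x,e,(p5,R5)=inhand(C['wrist'],o5,'medium',f([(495,157),(798,158),(767,574),(525,574)]),free=4)
for dz in(.07,.0735): print('s5',dz,proj(C['wrist'],box(*DIM['large'],p5-R5[:,2]*dz,R5))[[4,7]].round(1).tolist())
def rows(im,hue,rng):
    hsv=cv2.cvtColor(np.ascontiguousarray(im),cv2.COLOR_BGR2HSV)
    for row in rng:
        m=np.where(hue(hsv[row,:,0])&(hsv[row,:,1]>hue.s))[0];m=m[(m>190)&(m<375)];print(row,(int(m.min()),int(m.max())) if len(m) else 0,end=' ')
    print()
def red(h): return (h<9)|(h>172)
red.s=110
def blue(h): return (h>95)&(h<118)
blue.s=30
rows(im,red,range(140,166,2));rows(I['wrist'],blue,range(126,150,2))
E
```

```text
0.064 [[220.9, 145.6], [340.5, 145.5]]
0.0675 [[221.9, 144.6], [339.5, 144.5]]
s5 0.07 [[207.0, 131.0], [354.8, 131.1]]
s5 0.0735 [[208.2, 130.3], [353.5, 130.4]]
140 (233, 328) 142 (227, 334) 144 (225, 336) 146 (223, 338) 148 (222, 340) 150 (221, 340) 152 (221, 340) 154 (221, 340) 156 (222, 340) 158 (222, 339) 160 (222, 339) 162 (222, 339) 164 (222, 339) 
126 (317, 334) 128 (317, 337) 130 (255, 345) 132 (252, 348) 134 (219, 351) 136 (208, 354) 138 (208, 354) 140 (208, 354) 142 (208, 354) 144 (209, 354) 146 (209, 354) 148 (209, 354)
```

{"method": "apply_moves", "body": {"moves": [[[0,0,0,0,0,0,0],[0,0,-0.1,0,0,0,0],[0,0,-0.1,0,0,0,0.7],[0,0,-0.1,0,0,0,1],[0,0,-0.1,0,0,0,1],[0,0,-0.1,0,0,0,1],[0,0,-0.1,0,0,0,1],[0,0,-0.1,0,0,0,1]]]}}

```text
time_s: 21.6
eef_pos: [0.4717, 0.1875, 0.1686]
eef_rot: [0.0, 0.155, 0.988, 0.001]
wrist_force: [-0.7, 0.5, 0.4]
opening: 1.002
```

{"method": "apply_moves", "body": {"moves": [[[0,0,-1,0,0,0,1],[0,0,-3,0,0,0,1],[0,0,-6,0,0,0,1],[0,0,-9,0,0,0,1],[2,0,-12,0,0,0,1],[5,0,-14,0,0,0,1],[5,0,-14,0,0,0,1],[5,0,-14,0,0,0,1]]]}}

```text
time_s: 22.4
eef_pos: [0.4241, 0.2028, 0.3097]
eef_rot: [0.002, 0.155, 0.988, 0.001]
wrist_force: [-0.3, -0.6, -1.1]
opening: 1.001
```

```bash
python3 - <<'E'
from h import *
import pickle
for i in range(4): camera('wrist')
C={n:get_calibration(n) for n in('wrist','scene','top')};I={n:np.ascontiguousarray(camera(n)[:,:,::-1]) for n in C}
pickle.dump((C,I,get_obs()),open('s11.pkl','wb'));print(get_obs()['eef_pos'],get_obs()['time_s'])
c=C['wrist'];G=255-cv2.cvtColor(I['wrist'],cv2.COLOR_BGR2HSV)[:,:,1]
for z in(.134,.1375): print('yellow',z,fitlid(G,c,'small',[.4728,.1889,-.3115],lambda p:(np.array([p[0],p[1],z]),Rt(p[2],0)),[(4,5),(5,6),(6,7)],rng=7))
print('free z',fitlid(G,c,'small',[.4728,.1889,-.3115,.134],lambda p:(np.array([p[0],p[1],p[3]]),Rt(p[2],0)),[(4,5),(5,6),(6,7)],rng=7))
print('free z,tilts',fitlid(G,c,'small',[.4728,.1889,-.3115,.134,0,0],lambda p:(np.array([p[0],p[1],p[3]]),Rt(p[2],p[4])@Ro.from_euler('x',p[5]).as_matrix()),[(4,5),(5,6),(6,7),(7,4)],rng=7))
# bystanders / large tin: scene & top difference to the start
for n in('scene','top'):
    a=cv2.imread(f'pics/{n}0.png');d=np.abs(a.astype(int)-I[n]).max(2)
    m=cv2.morphologyEx((d>45).astype(np.uint8),cv2.MORPH_OPEN,np.ones((3,3)));_,_,st,ce=cv2.connectedComponentsWithStats(m)
    print(n,[s.tolist() for s in st[1:] if s[4]>40])
E
```

```text
[0.42392925 0.20233803 0.30773354] 22.75
yellow 0.134 (array([ 0.46925052,  0.19008692, -0.30246164]), [np.float64(1.25), np.float64(0.25), np.float64(0.49)])
yellow 0.1375 (array([ 0.46699317,  0.19062121, -0.30782467]), [np.float64(0.75), np.float64(0.23), np.float64(0.25)])
free z (array([ 0.46435071,  0.19132412, -0.3129803 ,  0.14165983]), [np.float64(0.25), np.float64(0.03), np.float64(0.02)])
free z,tilts (array([ 0.4635433 ,  0.1930228 , -0.30735274,  0.14099039, -0.06187183,
        0.02177019]), [np.float64(0.26), np.float64(0.02), np.float64(0.22), np.float64(0.24)])
scene [[125, 5, 21, 23, 234], [196, 9, 14, 4, 56], [214, 8, 14, 5, 64], [265, 8, 13, 4, 49], [107, 11, 11, 6, 60], [53, 13, 9, 5, 44], [263, 20, 23, 6, 100], [196, 22, 118, 68, 6151], [45, 26, 153, 142, 9387], [0, 30, 30, 15, 232], [226, 94, 11, 14, 104], [236, 94, 69, 117, 5478], [311, 165, 100, 65, 4730], [138, 180, 75, 99, 3679], [291, 216, 48, 35, 440], [357, 240, 26, 6, 128], [0, 331, 68, 32, 1330], [333, 381, 73, 39, 1800]]
top [[294, 171, 89, 64, 3399], [366, 178, 16, 11, 134], [286, 192, 12, 28, 133], [136, 204, 68, 62, 2676], [65, 255, 16, 8, 101], [0, 259, 178, 161, 14868], [0, 381, 9, 23, 159], [204, 404, 27, 16, 341]]
```

```bash
python3 - <<'E'
from h import *
import pickle
C,I,o=pickle.load(open('s11.pkl','rb'));c=C['wrist']
hsv=cv2.cvtColor(I['wrist'],cv2.COLOR_BGR2HSV);h,S=hsv[:,:,0],hsv[:,:,1]
ym=((h>10)&(h<30)&(S>120)).astype(np.uint8);rm=(((h<=8)|(h>172))&(S>110)).astype(np.uint8);bm=((h>95)&(h<118)&(S>30)).astype(np.uint8)
P=proj(c,box(*DIM['small'],np.array([.4728,.1889,.134]),Rt(-.3115,0)));print('pred yellow lid',P[4:].round(1).tolist())
print('pred red lid',proj(c,box(*DIM['medium'],np.array([.4728,.1889,.07]),Rt(-.3115,0)))[4:].round(1).tolist())
print('pred large lid',proj(c,box(*DIM['large'],np.array([.4735,.1887,0]),Rt(-.3125,0)))[4:].round(1).tolist())
x0,x1=int(P[:,0].min())-15,int(P[:,0].max())+15
for r in range(int(P[:,1].min())-40,int(P[:,1].max())+14,4):
    out=[r]
    for m in(ym,rm,bm):
        w=np.where(m[r,x0:x1])[0]+x0;out.append((int(w.min()),int(w.max()),len(w)) if len(w) else None)
    print(*out)
Y=((1-ym)*255).astype(np.uint8)
for z in(.1307,.134,.1375): print(z,fitlid(Y,c,'small',[.4728,.1889,-.3115],lambda p:(np.array([p[0],p[1],z]),Rt(p[2],0)),[(4,5),(5,6),(6,7)],rng=6))
print('free',fitlid(Y,c,'small',[.4728,.1889,-.3115,.134],lambda p:(np.array([p[0],p[1],p[3]]),Rt(p[2],0)),[(4,5),(5,6),(6,7)],rng=6))
E
```

```text
pred yellow lid [[249.2, 205.7], [252.5, 314.5], [311.2, 314.4], [314.5, 205.6]]
pred red lid [[247.0, 179.7], [250.4, 286.1], [312.6, 286.0], [315.9, 179.6]]
pred large lid [[245.4, 160.4], [248.8, 264.8], [313.7, 264.7], [317.1, 160.3]]
145 None None None
149 None None None
153 None None None
157 None None (294, 310, 11)
161 None None (296, 314, 8)
165 None None (246, 315, 69)
169 None (253, 309, 22) (247, 315, 11)
173 None (252, 311, 60) (247, 315, 6)
177 None (249, 314, 66) (247, 315, 2)
181 None (248, 315, 68) None
185 (260, 306, 16) (248, 315, 20) None
189 (256, 309, 22) (248, 314, 13) None
193 (255, 310, 56) (248, 314, 11) None
197 (253, 313, 61) (248, 314, 6) None
201 (252, 314, 63) (248, 251, 4) None
205 (251, 315, 65) (248, 250, 3) None
209 (251, 315, 65) (249, 250, 2) None
213 (251, 314, 64) (249, 250, 2) None
217 (251, 314, 64) (249, 250, 2) None
221 (251, 314, 64) (249, 250, 2) None
225 (251, 314, 64) (249, 250, 2) None
229 (252, 314, 63) (249, 250, 2) None
233 (252, 314, 63) (249, 251, 3) None
237 (252, 314, 63) (249, 251, 3) None
241 (252, 313, 62) (249, 251, 3) None
2
[... 539 characters left out ...]
34, 249, 16)
301 (254, 311, 58) None (234, 252, 19)
305 (254, 311, 58) None (234, 252, 19)
309 (254, 311, 58) None (236, 253, 18)
313 None None (239, 262, 24)
317 None None (242, 266, 25)
321 None None (246, 270, 25)
325 None None (251, 274, 24)
0.1307 (array([ 0.47130664,  0.19007954, -0.31072432]), [np.float64(0.25), np.float64(0.0), np.float64(0.24)])
0.134 (array([ 0.46915164,  0.19072677, -0.31079686]), [np.float64(0.26), np.float64(0.0), np.float64(0.27)])
0.1375 (array([ 0.46701222,  0.19139206, -0.31135206]), [np.float64(0.74), np.float64(0.01), np.float64(0.75)])
free (array([ 0.4710437 ,  0.19014991, -0.31031152,  0.13100786]), [np.float64(0.25), np.float64(0.0), np.float64(0.23)])
```

```bash
python3 - <<'E'
from h import *
import pickle
C,I,o=pickle.load(open('s11.pkl','rb'));c=C['wrist']
hsv=cv2.cvtColor(I['wrist'],cv2.COLOR_BGR2HSV)
for col in(265,298): print(col,[(r,*I['wrist'][r,col].tolist()) for r in list(range(198,212,1))+list(range(304,320))])
# s6: same for red
C6,I6,_=pickle.load(open('s6.pkl','rb'))
print('s6',[(r,*I6['wrist'][r,280].tolist()) for r in list(range(280,294))], proj(C6['wrist'],box(*DIM['medium'],np.array([.4728,.1889,.07]),Rt(-.3115,0)))[4:].round(1).tolist())
# scene/top fits of the tower with yellow and red masks
for n in('scene','top'):
    h=cv2.cvtColor(I[n],cv2.COLOR_BGR2HSV)
    for k,z in(('small',.134),('medium',.07)):
        p=proj(C[n],box(*DIM[k],np.array([.4728-.0008,.1889-.0024,z]),Rt(-.3115,0)));print(n,k,p[4:].round(1).tolist())
    m=((h[:,:,0]>12)&(h[:,:,0]<28)&(h[:,:,1]>135)).astype(np.uint8);m[:150]=0;m[300:]=0;m[:,:150]=0;m[:,250:]=0
    nn,L,st,_=cv2.connectedComponentsWithStats(m);i=1+st[1:,4].argmax();cn,_=cv2.findContours((L==i).astype(np.uint8),0,2)
    print(n,st[i].tolist(),cv2.approxPolyDP(cv2.convexHull(cn[0]),1.5,True).reshape(-1,2).tolist(), 'minrect',cv2.minAreaRect(cn[0]))
E
```

```text
265 [(198, 35, 63, 82), (199, 38, 65, 83), (200, 37, 64, 83), (201, 38, 69, 90), (202, 37, 68, 91), (203, 42, 85, 116), (204, 51, 105, 144), (205, 52, 110, 151), (206, 52, 109, 145), (207, 70, 143, 168), (208, 74, 150, 173), (209, 74, 151, 174), (210, 74, 150, 174), (211, 74, 150, 174), (304, 72, 146, 174), (305, 71, 146, 174), (306, 50, 97, 119), (307, 38, 64, 84), (308, 41, 80, 110), (309, 52, 103, 141), (310, 52, 108, 149), (311, 94, 121, 145), (312, 122, 138, 155), (313, 126, 140, 157), (314, 128, 141, 159), (315, 102, 109, 116), (316, 73, 69, 63), (317, 75, 63, 41), (318, 91, 73, 42), (319, 100, 79, 43)]
298 [(198, 34, 62, 81), (199, 35, 63, 82), (200, 35, 63, 82), (201, 36, 68, 90), (202, 35, 67, 91), (203, 39, 85, 117), (204, 50, 105, 144), (205, 50, 108, 149), (206, 49, 107, 142), (207, 67, 140, 166), (208, 73, 149, 175), (209, 73, 148, 174), (210, 73, 148, 175), (211, 73, 148, 174), (304, 70, 146, 174), (305, 72, 147, 175), (306, 50, 98, 121), (307, 35, 64, 84), (308, 41, 82, 111), (309, 51, 103, 141), (310, 52, 109, 150), (311, 68, 94, 118), (312, 83, 94, 106), (313, 86, 96
[... 524 characters left out ...]
177.2, 177.0], [155.3, 219.3]]
scene medium [[192.8, 248.8], [212.6, 200.9], [180.9, 195.6], [158.1, 242.4]]
scene [155, 179, 50, 66, 2143] [[201, 183], [204, 207], [189, 242], [181, 244], [163, 240], [155, 219], [173, 184], [177, 179]] minrect ((180.40518188476562, 210.88792419433594), (40.311073303222656, 67.49150848388672), 23.198591232299805)
top small [[176.9, 266.7], [194.2, 215.3], [167.9, 206.6], [150.5, 258.0]]
top medium [[186.4, 266.9], [204.4, 213.2], [173.9, 203.1], [155.8, 256.8]]
top [157, 216, 29, 44, 688] [[172, 216], [185, 222], [173, 258], [169, 259], [157, 255], [169, 219]] minrect ((171.25, 237.74998474121094), (16.127614974975586, 41.74205780029297), 18.434947967529297)
```

```bash
python3 - <<'E'
from h import *
import pickle
C,I,o=pickle.load(open('s11.pkl','rb'));c=C['wrist']
for col in(270,290): print(col,[(r,*I['wrist'][r,col].tolist()) for r in range(154,190)])
# scene: seam yellow foot on red lid; side profile
C6,I6,_=pickle.load(open('s6.pkl','rb'));print('s6 front',[(r,*I6['wrist'][r,290].tolist()) for r in range(140,172)])
E
```

```text
270 [(154, 68, 78, 86), (155, 82, 93, 103), (156, 58, 62, 67), (157, 41, 39, 39), (158, 41, 39, 40), (159, 40, 38, 37), (160, 40, 37, 38), (161, 42, 40, 38), (162, 43, 41, 39), (163, 47, 42, 39), (164, 43, 40, 39), (165, 55, 49, 45), (166, 62, 62, 60), (167, 67, 74, 80), (168, 66, 77, 85), (169, 67, 77, 85), (170, 66, 76, 84), (171, 52, 60, 81), (172, 33, 39, 69), (173, 33, 38, 70), (174, 31, 36, 65), (175, 30, 36, 64), (176, 30, 36, 64), (177, 31, 36, 64), (178, 31, 37, 68), (179, 29, 34, 65), (180, 35, 40, 75), (181, 33, 38, 73), (182, 32, 38, 71), (183, 37, 44, 92), (184, 37, 43, 97), (185, 54, 65, 86), (186, 64, 75, 84), (187, 67, 77, 87), (188, 65, 76, 85), (189, 66, 77, 85)]
290 [(154, 67, 77, 85), (155, 83, 94, 104), (156, 56, 62, 66), (157, 41, 39, 37), (158, 39, 37, 36), (159, 40, 37, 37), (160, 39, 36, 36), (161, 41, 38, 37), (162, 42, 38, 35), (163, 45, 41, 38), (164, 43, 39, 37), (165, 54, 48, 43), (166, 60, 60, 58), (167, 65, 74, 80), (168, 66, 76, 84), (169, 67, 77, 85), (170, 68, 79, 87), (171, 57, 65, 88), (172, 34, 40, 71), (173, 30, 36, 69), (174, 29, 34, 64), (175,
[... 202 characters left out ...]
, (186, 63, 74, 84), (187, 67, 76, 85), (188, 67, 76, 85), (189, 66, 75, 84)]
s6 front [(140, 74, 82, 93), (141, 69, 78, 87), (142, 70, 78, 88), (143, 79, 84, 90), (144, 54, 56, 58), (145, 42, 38, 38), (146, 41, 37, 38), (147, 41, 38, 39), (148, 42, 37, 37), (149, 40, 35, 35), (150, 48, 43, 41), (151, 46, 41, 40), (152, 47, 42, 41), (153, 55, 47, 43), (154, 66, 72, 78), (155, 68, 77, 86), (156, 68, 78, 87), (157, 69, 78, 88), (158, 87, 99, 117), (159, 56, 64, 87), (160, 31, 34, 71), (161, 29, 32, 66), (162, 29, 33, 65), (163, 29, 32, 65), (164, 28, 32, 64), (165, 30, 31, 63), (166, 28, 31, 72), (167, 34, 39, 95), (168, 40, 45, 110), (169, 38, 41, 106), (170, 36, 41, 102), (171, 49, 56, 142)]
```

```bash
python3 -c "
from h import *
print(get_obs()['wrist_force'].round(1),get_obs()['time_s']);print(hand_in())"
```

```text
[0.2 0.6 0.3] 22.75
the job is handed in; nothing more can be done
None
```

The tower is built and handed in at 22.75 s. The red tin sits on the blue one and the yellow on the red, each lowered in small steps until it touched, then released. After that the gripper was raised about 14 cm clear of the tower.

**Seating:** the height at which each tin touched, and how wide the lid below looked to the wrist camera, both fit a foot down inside the bead rather than on top of it. The yellow tin touched at a tool height of 0.169 m. I expected 0.1688 m if seated and about 0.172 m if it were on the bead.

**Squareness:** the yellow tin looks level to about half a pixel, and its turn matches the red tin's to within about 0.002 rad. The red tin is 0 to 1.5 mm off centre on the blue one, with 3 mm of play.

**Checks that disagreed or were weak:**
- The wrist camera puts the yellow tin 1 to 2.3 mm, or up to 2.9 mm in one fit, towards the robot from the red tin's centre. That is near or past its 2.5 mm of play, but I suspect part of it is camera bias.
- One early saturation-based fit gave the yellow tin too high and tilted. I put that down to its edge search catching the red rim, and a colour-mask fit replaced it.
- I had used all 12 picture views before the yellow tin was released, so the final tower was checked by numbers only, not by eye.
- I did not measure the mug, spoon or jar individually. The picture comparison with the start was dominated by the arm and its shadows. The route stayed clear of them, and the wrist force showed no unexpected contact. The large tin's front edge is within about 0.5 mm of where it started.

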